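# Draw the serving slate out and square it in the corner stop

### The arm

A 7-joint arm with a two-finger parallel gripper is mounted at the origin on the work surface. World frame = base frame: x ahead of the robot, y to its left, z up, the work surface at z = 0. Lengths are in mm, angles in rad, forces in N, time in s.
With the tool pointing down it reaches from about 425 to 875 mm from the base axis. Payload 9.9 kg.
Tool frame: the origin (TCP) lies at the very end of the fingers, on their centre line; the grasp point (between the pads) lies 19 mm behind it (arm.grip_point_offset is the distance from the TCP to the grasp point, in mm); x points along the fingers, z is the direction in which the jaws open and shut, and the axes are right-handed (so a half turn about x gives the same grasp; the last joint's range is limited). The gripper opens to 85 mm and grips with 20 to 120 N. Pads are 22 mm wide; open, the fingers measure 114 mm over their backs; the gripper's body (76 mm by 85 mm) begins 54 mm behind the grasp point. The pads swing forward as they close: fully open they stand 13 mm farther back than shut.
Start: joints at [1.148, 0.576, 0.025, 1.437, -0.015, 1.129, -0.057], TCP at [224.344, -636.631, 231.289] pointing down, gripper open.
Joint ranges: [-2.76, 2.76], [-0.34, 2.15], [-1.52, 1.57], [0.19, 2.46], [-1.09, 4.23], [0.17, 1.99], [-2.82, 2.82]. Speed limits (rad/s): [2.22, 2.22, 3.01, 3.01, 3.14, 3.14, 3.14].

### API

Orientations are given as a unit quaternion [w, x, y, z].
In Python, from bench import arm, camera, camera_model gives the robot as it stands.
- The arm moves only by the tool play_rows, never from a script. Its argument "increments" is one flat list of numbers, 7 for each row, row after row: the shift along the tool's x, y, z as a fraction of full scale, then the turn, a rotation vector about the tool's x, y, z as a fraction of full scale, then the closure, from 0 (fully open) to 1 (shut). A call has 1 to 20 rows; each row is the pose to reach, as a shift and turn from the pose commanded when the call began, along the tool's axes at that moment, turning the shorter way round; what a row does not reach only later rows make up. Full scale, the value 1, is 0.5 m for a shift and 180 degrees for a turn. A row lasts 1/12 s, in which the tool goes at most 41.7 mm and 7.16 degrees, less where a joint would pass 70% of its speed; a pose out of reach is approached as far as the arm can. A call with a number of a shift or a turn outside -1 to 1 is refused whole. A call with a gripper value outside its range is refused whole. The fingers move at their own pace and stop on an object; "force" is the grip in N (left out, the last holds). Time passes only in rows, so rows that repeat a pose let the fingers close. It gives the time, the measured TCP pose, the force and the opening at its end, in the units of the state.
- arm.read_state(): the state, without advancing time (a new reading comes with each control period).
- camera(name): name is "scene" or "side" or "wrist"; returns the picture (480x640x3 uint8, blue, green, red); there is no depth.
- camera_model(name): a dict with "fov_y" (degrees; the focal length in pixels is half the picture's height over the tangent of half this angle, whatever the lens; pixels are square), "cx", "cy" (the principal point, pixels), "origin" and "rotation" of the camera in the world. Camera axes: x right, y down, z forward; pixel columns grow to the right and rows downward; lengths in mm; the calibration is good to about 2 mm. A picture is of the moment at which its call begins: read the wrist's pose just before it. camera_model takes no time and is no camera call; for the wrist camera it gives the pose at the moment of the call.
- arm.close_job(): hands the job in, once; it reports no verdict.
The state is a dict: "clock": time; "joint_pos": joint angles; "joint_vel": joint speeds; "tau": joint torques, N m; "tcp_pos": TCP position; "tool_rot": TCP orientation; "wrist_force": force on the tool from outside, world axes, zero at the start; "moment": the same for the moment, N m; "gripper_width": finger opening in mm.
Only numpy, scipy, OpenCV 4.12 (cv2) and the standard library are available. Lean on these libraries where they do the work, as an engineer would, in place of code of your own. Each camera call takes 0.05 s, during which the arm holds its last target.

### The job

Swing the steel hook a right angle or more away from the front of the low shelf, then draw the thin serving slate out from under the shelf by pressing on its top and sliding it along the table, and bring it snugly into the L-shaped wooden corner stop: long edge flat against the long batten (the one on the robot's side), short edge against the short batten. The slate is brittle: press gently, and keep it flat on the table, never lifted. Leave the hook open, and the tins, bowl, spoons and scoop where they are.

Things in the scene. Friction and masses are not known exactly. Their poses are not given: they have to be found in the camera images.
- slate: dark grey slate, 160 (own x) by 120 (own y) by 5 mm, 0.17 to 0.34 kg, loose, flat on the table (z = 0); origin at the centre of its underside. Rough top, smooth felt underside. At the start about 65 mm of its length sticks out of the shelf's front, the rest is under it. It cracks under more than 40 N; pressing its top with 10 to 20 N is enough to drag it.
- shelf: low wooden shelf fixed on the table; origin on the table, mid front edge; own -x points out of its front. Roof x = 0 to 170 mm, 188 wide (y), underside at 22, top at 34 mm; tins on it from x = 36 mm; 150 mm pegboard at its back. Slot under the roof: y = -72 to 72 mm. A rail 20 mm high, y = -74 to -96 mm, runs out to x = -92 mm on the -y side and carries the hook.
- hook (a joint): swing of the steel hook about its upright pivot on the rail, rad. 0: the arm points along the shelf's +y, across the slate's front edge, and bars the slate; it grows counter-clockwise from above as the arm swings outwards (at 1.57 it points along the shelf's -x); stop at 2.6. Starts at 0 to 0.3; stiff enough to stay where left, moved by about 1 N at the tip.
- hook_pivot (a point): on the hook's pivot axis at the arm's mid height (30 mm above the table). The black knob on top of the pivot is 26 mm wide and reaches 60 mm above the table.
- hook_tip (a point): end of the hook's arm at its mid height, 85 mm from the pivot. The arm is a round bar 8 mm thick, its underside 26 mm and its top 34 mm above the table; at the tip an 8 mm bar turns down to 4 mm above the table.
- corner: L-shaped dark wooden stop fixed on the table, battens 16 mm wide and high; origin on the table at the inner corner. Long batten: inner face x = 0, runs 105 mm along own +y (robot's side). Short batten: inner face y = 0, runs 85 mm along own +x. The slate belongs in the quadrant +x, +y: its centre at x = 60, y = 80 mm, its 160 mm length along own y.
- bowl: red bowl, 110 mm wide, 50 mm high, loose; origin under its centre. A bystander.
- spoons: three steel measuring spoons on a ring, about 135 mm long, 14 mm high, loose; origin at the ring, spoons along +x. A bystander.
- scoop: white plastic scoop, 165 mm long (x = -82 to 80 mm), 60 mm wide, 40 mm high, loose; origin at the joint of handle and pan, the handle along -x. A bystander.
- tin0: aluminium tin, 58 mm wide, 50 mm high, loose, on the shelf; origin under its centre. A bystander.
- tin1: aluminium tin as tin0.
- tin2: aluminium tin as tin0.
- tin3: aluminium tin as tin0.
Not all that is in view belongs to the job. Several things look just like the slate: the one meant starts farthest to the robot's right.

How it is judged:
By the outcome, as a careful person would: the job done as asked, in the order asked, and still so for the second after the job is handed in, with the robot touching nothing.
It also fails if it takes over 72 s, if anything falls off the work surface, if the arm or the gripper's body presses on something with over 40 N, if the wrist force passes 120 N, or if a joint passes its speed limit or range.

## Working session

There is one attempt and no reset: what is moved stays moved. The work goes in short steps, Python scripts to look and compute and a tool call to move; the robot and the scene stay as the last step left them, time stands still between calls to the robot, and variables do not carry over. Pictures are saved under pics/ and viewed, and the job is handed in when it is done.

Besides the shell and the picture viewer there is one more tool, called by a JSON object that holds its "name" and its "arguments". play_rows: Moves the arm, as the interface text tells. Its arguments: {"type":"object","properties":{"increments":{"type":"array"},"force":{"type":"number"}},"required":["increments"]}

```bash
ls; mkdir -p pics
python3 - <<'E'
from bench import arm,camera,camera_model
import cv2
print(arm.read_state())
for n in("scene","side","wrist"):
    m=camera_model(n);print(n,m)
    cv2.imwrite(f"pics/{n}0.png",camera(n))
E
```

```text
pics
{'clock': 0.0, 'joint_pos': array([ 1.14818221,  0.57650659,  0.02483545,  1.43794309, -0.0149871 ,
        1.12896919, -0.05648494]), 'joint_vel': array([ 6.51308714e-04, -1.11865442e-03,  1.23691042e-03, -1.10227136e-03,
        1.67190430e-03, -7.20229590e-05, -6.45526842e-04]), 'tau': array([-8.81572778e-04, -7.65759158e+01,  2.25015678e+00, -2.85954577e+01,
        1.54009892e-02,  1.27937904e-02,  4.25408462e-05]), 'tcp_pos': array([ 224.20157114, -636.19005278,  230.44722859]), 'tool_rot': array([ 0.57666192,  0.40883384,  0.57764563, -0.40821741]), 'wrist_force': array([ 1.05858985, -0.28416607, -0.23644639]), 'moment': array([-0.00969047,  0.00850629,  0.05006931]), 'gripper_width': 85.40060221240572}
scene {'fov_y': 57.20668299028683, 'cx': 317.29788745697925, 'cy': 243.25020564895246, 'origin': array([982.92549467, 673.18317488, 841.62057915]), 'rotation': array([-0.11824181,  0.29394594,  0.86946622, -0.37900283])}
side {'fov_y': 54.83291331674607, 'cx': 319.716978293472, 'cy': 236.66632011793297, 'origin': array([106.78464597, 603.70055439, 954.41173066]), 'rotation': array([ 0.09323488, -0.28862803,  0.90057936, -0.31138068])}
wrist {'fov_y': 63.56760780976294, 'cx': 321.7961275545568, 'cy': 237.9395054405805, 'origin': array([ 291.61979431, -613.14636535,  373.6455425 ]), 'rotation': array([ 0.11450774,  0.80808843, -0.57197935, -0.08197978])}
```

View pics/scene0.png

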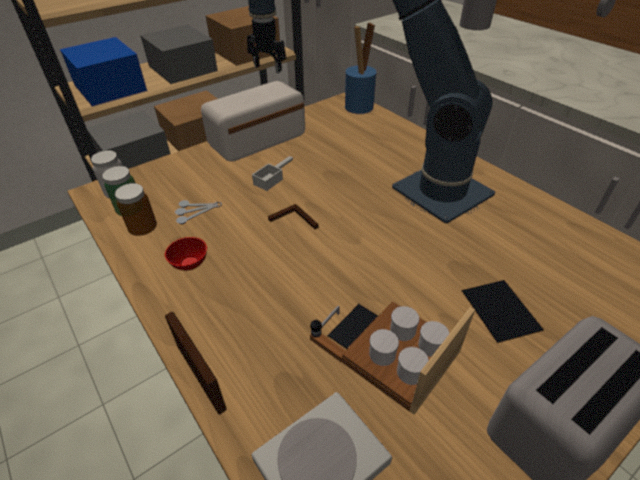

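View pics/side0.png

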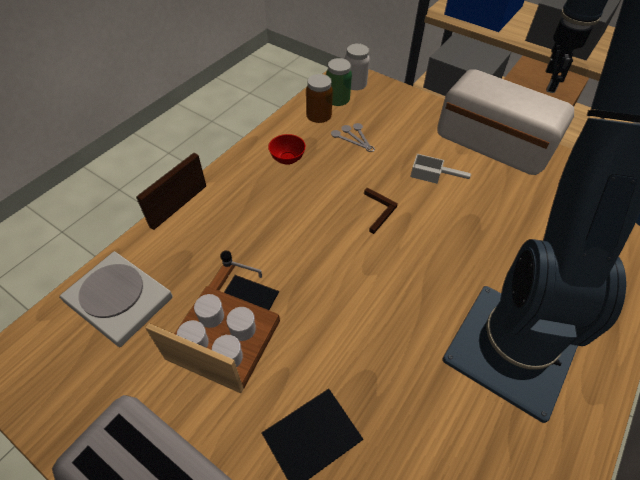

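View pics/wrist0.png

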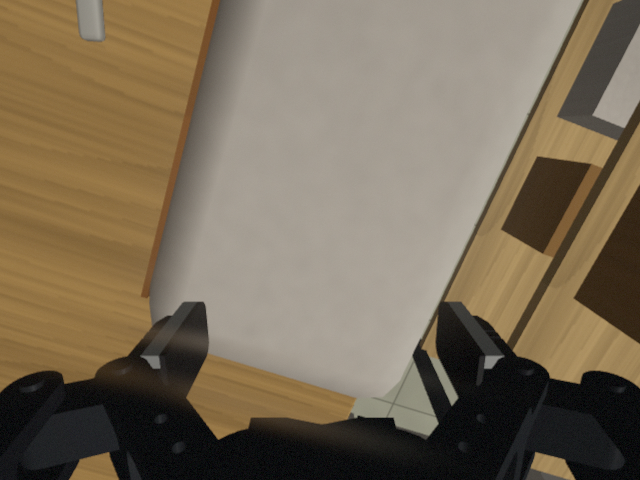

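```bash
cat > h.py <<'E'
import numpy as np,cv2
from bench import arm,camera,camera_model
from scipy.spatial.transform import Rotation as R
def M(n):
    m=camera_model(n);q=m["rotation"];f=240/np.tan(np.radians(m["fov_y"]/2))
    return R.from_quat(q,scalar_first=True).as_matrix(),np.array(m["origin"]),f,m["cx"],m["cy"]
def p2w(n,u,v,z=0):
    Rm,o,f,cx,cy=M(n) if isinstance(n,str) else n
    d=Rm@np.array([(u-cx)/f,(v-cy)/f,1]);return o+d*(z-o[2])/d[2]
def w2p(n,p):
    Rm,o,f,cx,cy=M(n) if isinstance(n,str) else n
    c=Rm.T@(np.asarray(p,float)-o);return np.array([cx+f*c[0]/c[2],cy+f*c[1]/c[2]])
def crop(img,x0,y0,x1,y1,s,name):
    c=cv2.resize(img[y0:y1,x0:x1],None,fx=s,fy=s,interpolation=cv2.INTER_CUBIC)
    cv2.imwrite(name,c)
E
python3 - <<'E'
from h import *
a=cv2.imread("pics/scene0.png");b=cv2.imread("pics/side0.png")
crop(a,290,280,490,420,4,"pics/c1.png");crop(b,140,230,300,390,3.75,"pics/c2.png")
crop(a,255,190,335,240,8,"pics/c3.png");crop(b,350,175,410,240,8,"pics/c4.png")
print("shelfslate",p2w("scene",354,326),p2w("side",252,292));print("other",p2w("scene",502,310),p2w("side",312,437))
E
```

```text
shelfslate [557.78064662 225.42557843   0.        ] [561.79429723 221.50541558   0.        ]
other [248.87481667 405.16775327   0.        ] [252.7317125 404.2258921   0.       ]
```

View pics/c1.png

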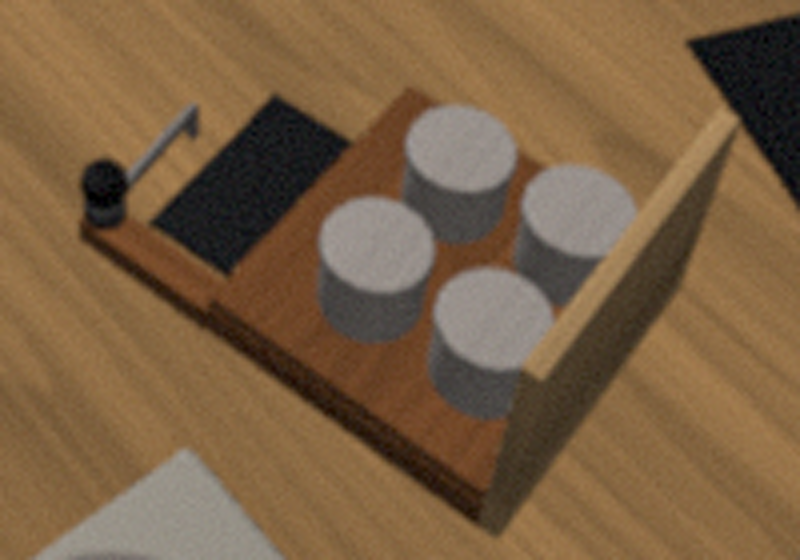

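View pics/c2.png

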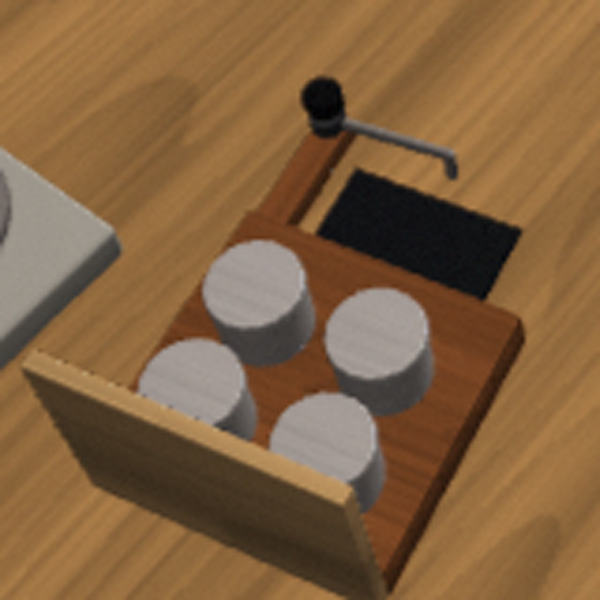

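View pics/c3.png

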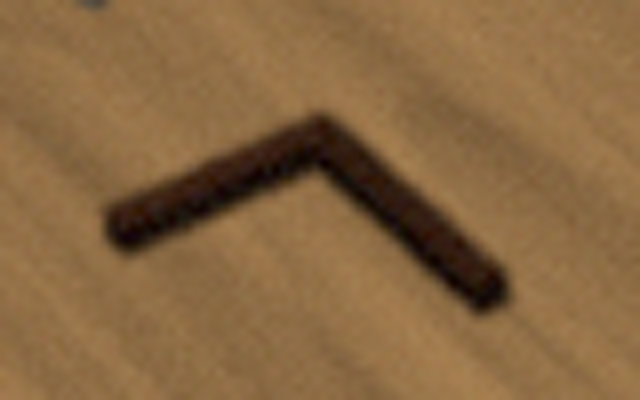

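View pics/c4.png

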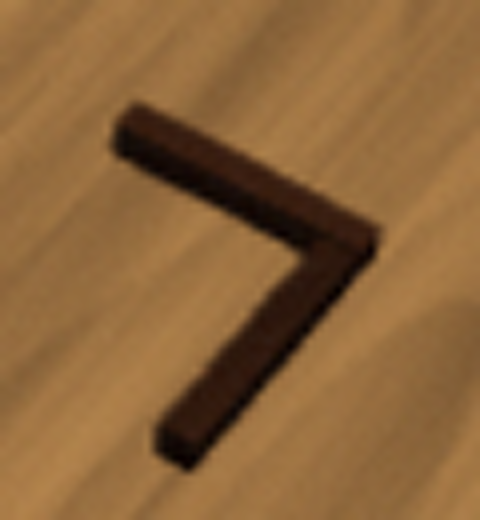

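```bash
cat > fit.py <<'E'
from h import *
from scipy.optimize import least_squares
S=M("scene");D=M("side")
def fit(obs,x0,extra=0):
    def res(p):
        c,s=np.cos(p[2]),np.sin(p[2]);r=[]
        for cam,l,px in obs:
            w=[p[0]+c*l[0]-s*l[1],p[1]+s*l[0]+c*l[1],l[2]]
            r+=list(w2p(cam,w)-px)
        return np.array(r)
    f=least_squares(res,x0,loss="soft_l1");return f.x,res(f.x).reshape(-1,2).round(1)
E
python3 - <<'E'
from fit import *
def sc(x,y,k=4,o=(290,280)):return np.array([o[0]+(x+.5)/k-.5,o[1]+(y+.5)/k-.5])
def sd(x,y):return sc(x,y,3.75,(140,230))
def s3(x,y):return sc(x,y,8,(255,190))
def d4(x,y):return sc(x,y,8,(350,175))
sh=[(S,(0,94,34),sc(407,88)),(S,(0,-94,34),sc(213,303)),(D,(0,-94,34),sd(250,212)),(D,(0,94,34),sd(523,325)),(D,(170,94,34),sd(395,575)),(S,(170,-94,34),sc(485,492))]
print("shelf",*fit(sh[:4],[560,300,1.5]));print(*fit(sh,[560,300,1.5]))
co=[(D,(-16,-16,16),d4(380,232)),(D,(85,-16,16),d4(137,102)),(D,(85,0,16),d4(115,128)),(D,(0,105,16),d4(158,430)),(D,(-16,105,16),d4(190,450)),
(S,(-16,-16,16),s3(322,115)),(S,(-16,105,16),s3(508,278)),(S,(0,105,16),s3(478,290)),(S,(85,-16,16),s3(110,210)),(S,(85,0,16),s3(125,232))]
print("corner",*fit(co,[500,0,.5]))
for cam,pts in((S,(sc(277,95),sc(155,222))),(D,(sd(520,232),sd(357,170)))):
    print("slate front",[p2w(cam,*p,5).round(1) for p in pts])
print("tip",p2w(S,*sc(196,112),30),p2w(D,*sd(455,157),30))
print("knob top",p2w(S,*sc(103,172),60),p2w(D,*sd(322,92),60))
E
```

```text
shelf [550.15774441 265.64500804   1.7864465 ] [[ 1.2 -0.1]
 [-0.1 -0.4]
 [-0.3  0.2]
 [-0.2 -1.3]]
[550.35502427 263.54236833   1.79926796] [[ 0.1 -0.9]
 [-0.4 -0.7]
 [-0.  -0.1]
 [ 0.6 -2.5]
 [-1.3  0.2]
 [ 1.7  0.8]]
corner [ 429.81065177 -202.96723617 -113.12096246] [[ 1.  -0.1]
 [ 0.3 -0. ]
 [-0.1  0. ]
 [-0.3 -0.2]
 [ 0.9  0.2]
 [ 0.6 -0.2]
 [ 0.6  0.3]
 [-0.2  1. ]
 [-1.6  0.6]
 [-0.6  0.7]]
slate front [array([507.8, 184.5,   5. ]), array([622.7, 211.8,   5. ])]
slate front [array([509.6, 186. ,   5. ]), array([624.7, 211.1,   5. ])]
tip [567.45607969 179.88086358  30.        ] [567.096809   177.67605102  30.        ]
knob top [648.73854076 199.26777339  60.        ] [651.95725171 202.6492246   60.        ]
```

```bash
cat > mv.py <<'E'
from h import *
import json,os
def ax():
    q=R.from_quat(arm.read_state()["tool_rot"],scalar_first=True);return q
# commanded pose kept in cmd.json: pos, quat(wxyz)
def load():
    if os.path.exists("cmd.json"):
        d=json.load(open("cmd.json"));return np.array(d["p"]),R.from_quat(d["q"],scalar_first=True)
    return None
def save(p,r): json.dump({"p":list(map(float,p)),"q":list(map(float,r.as_quat(scalar_first=True)))},open("cmd.json","w"))
def down(a):
    # tool x = -z world, tool z (jaw axis) at angle a in the world plane
    x=np.array([0,0,-1.]);z=np.array([np.cos(a),np.sin(a),0]);y=np.cross(z,x)
    return R.from_matrix(np.c_[x,y,z])
def row(p,a):
    p0,r0=load();s=r0.inv().apply(np.array(p)-p0)/500
    t=(r0.inv()*down(a)).as_rotvec()/np.pi
    return [round(float(v),4) for v in list(s)+list(t)]
def apply(r):  # record commanded pose after a call whose last row was r
    p0,r0=load();r=np.array(r);save(p0+r0.apply(r[:3]*500),r0*R.from_rotvec(r[3:6]*np.pi));p,q=load();print("cmd",p.round(2),"jaw",np.degrees(np.arctan2(*q.as_matrix()[1::-1,2])).round(2))
def st():
    s=arm.read_state();q=R.from_quat(s["tool_rot"],scalar_first=True).as_matrix()
    print("t",round(s["clock"],2),"tcp",s["tcp_pos"].round(2),"jaw",np.degrees(np.arctan2(q[1,2],q[0,2])).round(2),"F",s["wrist_force"].round(2),"w",round(s["gripper_width"],1),"j",s["joint_pos"].round(2))
E
python3 - <<'E'
from mv import *
st();q=ax();print(q.as_matrix().round(3))
save([224.344,-636.631,231.289],q)
a0=np.arctan2(q.as_matrix()[1,2],q.as_matrix()[0,2]);print(a0)
for p,a in(([560,-200,260],a0),([585,60,300],1.79-np.pi/2),([585,60,300],1.79+np.pi/2)):print(row(p,a))
E
```

```text
t 0.15 tcp [ 224.25 -636.3   230.61] jaw -70.59 F [-0.09  0.72  0.43] w 85.4 j [ 1.15  0.58  0.02  1.44 -0.02  1.13 -0.06]
[[-0.     0.943  0.332]
 [ 0.001  0.332 -0.943]
 [-1.    -0.    -0.001]]
-1.2319781687745421
[-0.0567, 0.9234, -0.6006, 0.0, -0.0004, 0.0]
[-0.1361, 1.1434, -1.0745, -0.4619, -0.0004, -0.0003]
[-0.1361, 1.1434, -1.0745, 0.5381, -0.0003, 0.0004]
```

Run:
```python
from mv import *
print(row([480,-230,250],-0.1))
```

```text
[-0.0367, 0.7525, -0.5971, -0.3603, -0.0004, -0.0002]
```

{"name": "play_rows", "arguments": {"increments": [-0.0367,0.7525,-0.5971,-0.36,0,0,1,-0.0367,0.7525,-0.5971,-0.36,0,0,1,-0.0367,0.7525,-0.5971,-0.36,0,0,1,-0.0367,0.7525,-0.5971,-0.36,0,0,1,-0.0367,0.7525,-0.5971,-0.36,0,0,1,-0.0367,0.7525,-0.5971,-0.36,0,0,1,-0.0367,0.7525,-0.5971,-0.36,0,0,1,-0.0367,0.7525,-0.5971,-0.36,0,0,1,-0.0367,0.7525,-0.5971,-0.36,0,0,1,-0.0367,0.7525,-0.5971,-0.36,0,0,1,-0.0367,0.7525,-0.5971,-0.36,0,0,1,-0.0367,0.7525,-0.5971,-0.36,0,0,1,-0.0367,0.7525,-0.5971,-0.36,0,0,1,-0.0367,0.7525,-0.5971,-0.36,0,0,1]}}

```text
clock: 1.32
tcp_pos: [480.6, -228.7, 249.6]
tool_rot: [0.706, 0.035, 0.706, -0.034]
wrist_force: [-0.5, -0.6, -0.9]
gripper_width: 0.0
```

Run:
```python
from mv import *
apply([-0.0367, 0.7525, -0.5971, -0.36, 0, 0]);st()
m=M("wrist");np.savez("wcorner.npz",R=m[0],o=m[1],k=m[2:])
cv2.imwrite("pics/w1.png",camera("wrist"));st()
print(row([575,90,260],.219))
```

```text
cmd [ 479.98 -230.02  250.  ] jaw -5.79
t 1.32 tcp [ 480.56 -228.67  249.58] jaw -5.6 F [-0.51 -0.57 -0.88] w 0.0 j [ 0.61  0.36 -0.36  1.78  0.14  1.03  0.1 ]
t 1.37 tcp [ 479.71 -230.19  249.43] jaw -5.75 F [0.03 0.19 0.27] w 0.1 j [ 0.62  0.36 -0.36  1.78  0.15  1.03  0.1 ]
[-0.0193, 0.656, 0.1245, -0.1019, -0.0001, -0.0004]
```

View pics/w1.png

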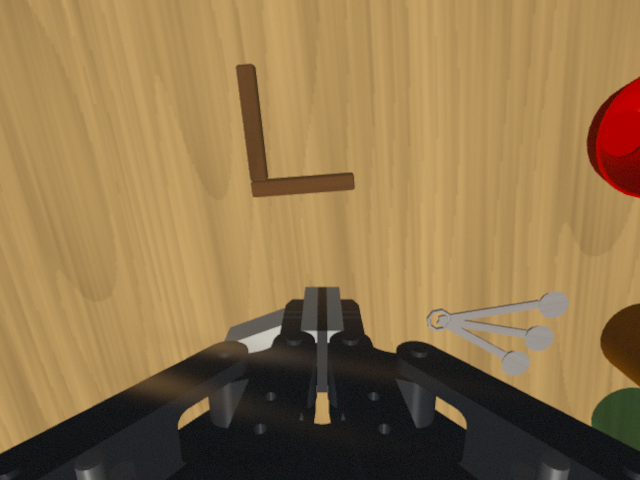

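Run:
```python
from h import *
crop(cv2.imread("pics/w1.png"),220,50,370,210,5,"pics/c5.png")
```

```text
(no output)
```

View pics/c5.png

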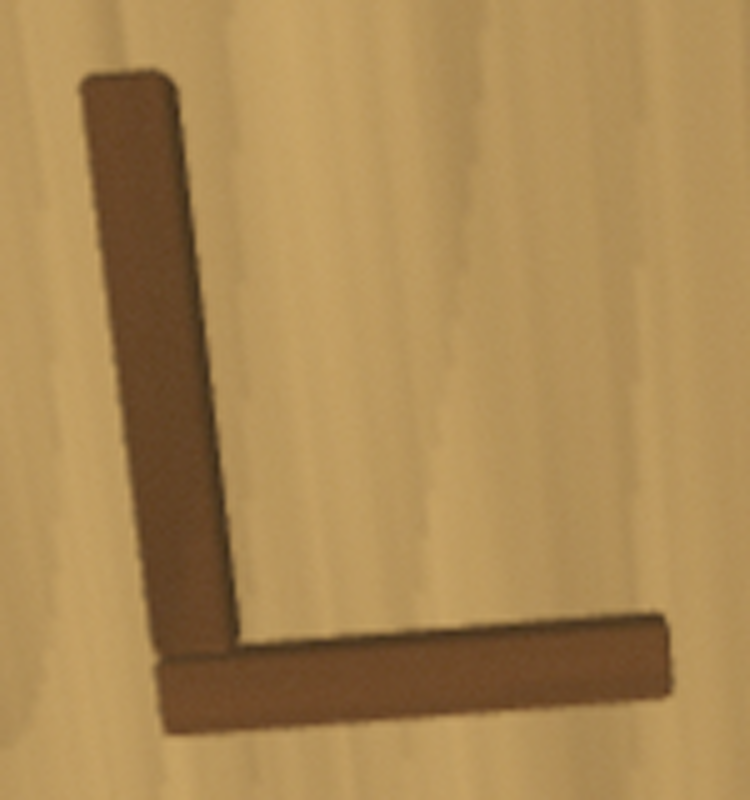

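{"name": "play_rows", "arguments": {"increments": [-0.0193,0.656,0.1245,-0.102,0,0,1,-0.0193,0.656,0.1245,-0.102,0,0,1,-0.0193,0.656,0.1245,-0.102,0,0,1,-0.0193,0.656,0.1245,-0.102,0,0,1,-0.0193,0.656,0.1245,-0.102,0,0,1,-0.0193,0.656,0.1245,-0.102,0,0,1,-0.0193,0.656,0.1245,-0.102,0,0,1,-0.0193,0.656,0.1245,-0.102,0,0,1,-0.0193,0.656,0.1245,-0.102,0,0,1,-0.0193,0.656,0.1245,-0.102,0,0,1,-0.0193,0.656,0.1245,-0.102,0,0,1]}}

```text
clock: 2.28
tcp_pos: [575.0, 88.0, 258.8]
tool_rot: [0.703, -0.077, 0.703, 0.076]
wrist_force: [0.3, -0.7, 0.9]
gripper_width: 0.3
```

Run:
```python
from mv import *
apply([-0.0193, 0.656, 0.1245, -0.102, 0, 0]);st()
m=M("wrist");np.savez("wshelf.npz",R=m[0],o=m[1],k=m[2:])
cv2.imwrite("pics/w2.png",camera("wrist"));st()
```

```text
cmd [574.99  90.02 259.99] jaw 12.57
t 2.28 tcp [574.97  88.   258.77] jaw 12.47 F [ 0.31 -0.71  0.88] w 0.3 j [ 0.1   0.44 -0.5   1.64  0.23  1.12 -0.24]
t 2.33 tcp [574.94  87.31 258.87] jaw 12.4 F [ 0.08 -1.1  -0.67] w 0.2 j [ 0.1   0.44 -0.5   1.64  0.23  1.12 -0.24]
```

View pics/w2.png

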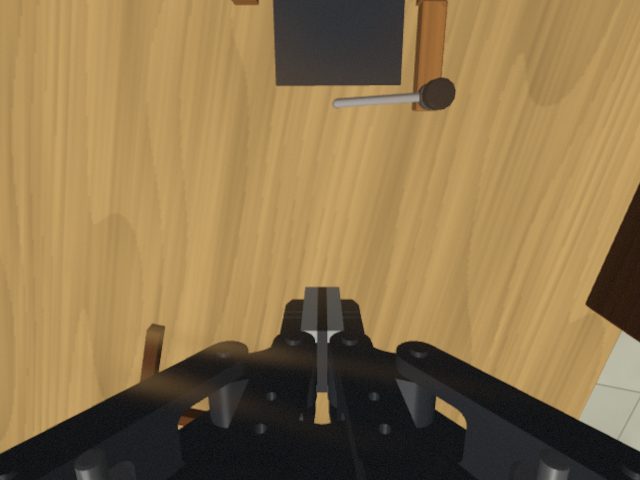

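Run:
```python
from h import *
crop(cv2.imread("pics/w2.png"),220,0,470,140,3.2,"pics/c6.png")
```

```text
(no output)
```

View pics/c6.png

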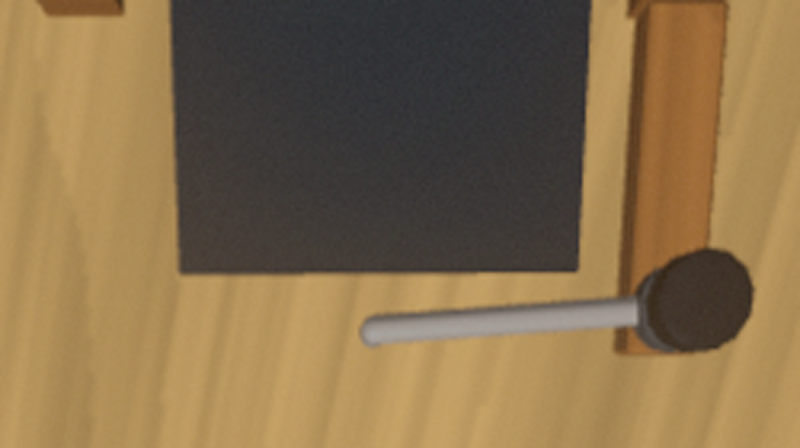

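Run:
```python
from fit import *
from mv import st
def L(f):
    d=np.load(f);return (d["R"],d["o"],*d["k"])
W=L("wcorner.npz");V=L("wshelf.npz")
def c5(x,y):return np.array([220+(x+.5)/5-.5,50+(y+.5)/5-.5])
co=[(W,(-16,105,16),c5(80,76)),(W,(0,105,16),c5(172,70)),(W,(-16,-16,16),c5(165,735)),(W,(85,-16,16),c5(672,697)),(W,(85,0,16),c5(665,613)),(W,(0,0,16),c5(236,645))]
print("corner",*fit(co,[430,-203,-.02]))
def c6(x,y):return (x/3.2+220-.3,y/3.2-.3)
print("tip",p2w(V,*c6(373,330),30),"knob",p2w(V,*c6(700,298),60))
print("slate",p2w(V,*c6(183,270),5),p2w(V,*c6(577,267),5))
st()
```

```text
corner [ 4.29752438e+02 -2.03211867e+02 -2.27460643e-02] [[-0.2 -1.1]
 [-0.9 -1.4]
 [-0.4  0.4]
 [ 0.9  0.3]
 [ 1.5  0.7]
 [-0.2  0.9]]
tip [568.56820278 178.72724478  30.        ] knob [648.79167989 202.87291246  60.        ]
slate [509.83734074 184.44938818   5.        ] [624.57977074 210.64792476   5.        ]
t 2.33 tcp [574.94  87.31 258.87] jaw 12.4 F [ 0.08 -1.1  -0.67] w 0.2 j [ 0.1   0.44 -0.5   1.64  0.23  1.12 -0.24]
```

Run:
```python
from mv import *
a=.22
for p in([577,217,90],[577,217,13]):print(row(p,a))
r=row([577,217,13],a)
save([577,217,13],down(a))
P=np.array([649,202.])
phi0=np.radians(196.3)
for off,t in [(20,0)]+[(12,d) for d in np.linspace(0,2.15,13)]:
    ph=phi0+t;h=np.array([np.cos(ph),np.sin(ph)]);n=np.array([h[1],-h[0]])
    q=P+65*h+off*n;print(q.round(1),row([*q,13],a))
```

```text
[0.3403, 0.2466, 0.0593, -0.0002, -0.0001, -0.0004]
[0.4943, 0.2464, 0.0593, -0.0002, -0.0001, -0.0004]
[581. 203.] [0.0, -0.0292, 0.0017, 0.0, 0.0, 0.0]
[583.2 195.3] [0.0, -0.0451, 0.0027, 0.0, 0.0, 0.0]
[585.5 183.7] [0.0, -0.0688, 0.002, 0.0, 0.0, 0.0]
[589.8 172.6] [0.0, -0.0922, 0.0056, 0.0, 0.0, 0.0]
[596.  162.6] [0.0, -0.1145, 0.0132, 0.0, 0.0, 0.0]
[603.8 153.7] [0.0, -0.1352, 0.0248, 0.0, 0.0, 0.0]
[613.2 146.5] [0.0, -0.1535, 0.0398, 0.0, 0.0, 0.0]
[623.6 141. ] [0.0, -0.1688, 0.0578, 0.0, 0.0, 0.0]
[634.9 137.4] [0.0, -0.1806, 0.0783, 0.0, 0.0, 0.0]
[646.7 135.9] [0.0, -0.1886, 0.1006, 0.0, 0.0, 0.0]
[658.5 136.6] [0.0, -0.1925, 0.1239, 0.0, 0.0, 0.0]
[670.  139.3] [0.0, -0.1922, 0.1475, 0.0, 0.0, 0.0]
[680.8 144.1] [0.0, -0.1877, 0.1708, 0.0, 0.0, 0.0]
[690.6 150.7] [0.0, -0.1791, 0.1928, 0.0, 0.0, 0.0]
```

{"name": "play_rows", "arguments": {"increments": [0.34,0.2466,0.0593,0,0,0,1,0.34,0.2466,0.0593,0,0,0,1,0.34,0.2466,0.0593,0,0,0,1,0.34,0.2466,0.0593,0,0,0,1,0.34,0.2466,0.0593,0,0,0,1,0.34,0.2466,0.0593,0,0,0,1,0.34,0.2466,0.0593,0,0,0,1,0.38,0.2466,0.0593,0,0,0,1,0.42,0.2466,0.0593,0,0,0,1,0.46,0.2466,0.0593,0,0,0,1,0.48,0.2466,0.0593,0,0,0,1,0.494,0.2466,0.0593,0,0,0,1,0.494,0.2466,0.0593,0,0,0,1,0.494,0.2466,0.0593,0,0,0,1]}}

```text
clock: 3.5
tcp_pos: [577.9, 216.2, 13.3]
tool_rot: [0.703, -0.077, 0.703, 0.077]
wrist_force: [-0.3, -0.8, 0.4]
gripper_width: -0.3
```

Run:
```python
from mv import *
apply([0.494, 0.2466, 0.0593, 0,0,0]);st();cv2.imwrite("pics/s1.png",camera("side"));crop(cv2.imread("pics/s1.png"),160,180,320,340,3.75,"pics/c7.png")
```

```text
cmd [ 579.03  343.8  -234.  ] jaw 12.61
t 3.5 tcp [577.87 216.16  13.27] jaw 12.51 F [-0.27 -0.83  0.39] w -0.3 j [-0.2   0.76 -0.38  1.8   0.43  0.66 -0.61]
```

View pics/c7.png

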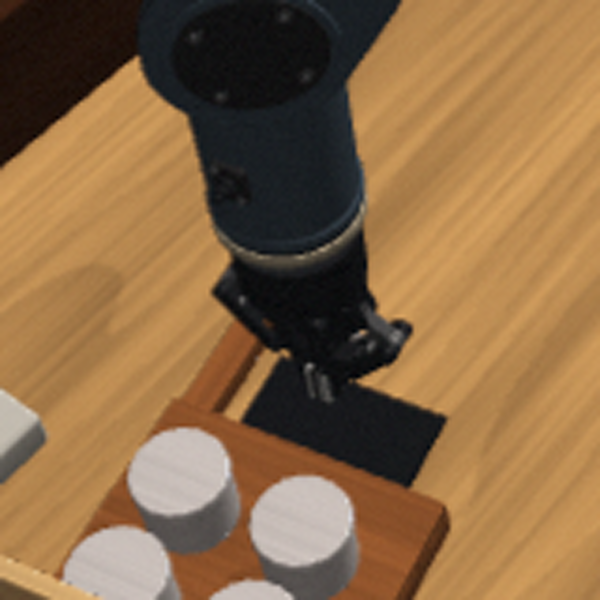

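{"name": "play_rows", "arguments": {"increments": [0,-0.029,0.0017,0,0,0,1,0,-0.045,0.0027,0,0,0,1,0,-0.069,0.002,0,0,0,1,0,-0.092,0.0056,0,0,0,1,0,-0.1145,0.0132,0,0,0,1,0,-0.135,0.025,0,0,0,1,0,-0.1535,0.04,0,0,0,1,0,-0.169,0.058,0,0,0,1,0,-0.1806,0.078,0,0,0,1,0,-0.1886,0.1,0,0,0,1,0,-0.1925,0.124,0,0,0,1,0,-0.192,0.1475,0,0,0,1,0,-0.1877,0.171,0,0,0,1,0,-0.179,0.193,0,0,0,1,0,-0.179,0.193,0,0,0,1,0,-0.179,0.193,0,0,0,1]}}

```text
clock: 4.88
tcp_pos: [691.1, 149.9, 11.8]
tool_rot: [0.703, -0.077, 0.703, 0.077]
wrist_force: [-0.6, -0.8, -0.4]
gripper_width: 0.1
```

Run:
```python
from mv import *
save([577,217,13],down(.22))
apply([0,-.179,.193,0,0,0]);st()
cv2.imwrite("pics/s2.png",camera("side"));crop(cv2.imread("pics/s2.png"),160,180,320,340,3.75,"pics/c8.png")
# back off 10mm along n then up
print(row([683,143,13],.22),row([683,143,150],.22))
```

```text
cmd [690.71 150.72  13.  ] jaw 12.61
t 4.88 tcp [691.11 149.93  11.79] jaw 12.55 F [-0.6  -0.84 -0.38] w 0.1 j [-0.06  0.87 -0.41  1.54  0.42  0.83 -0.4 ]
[0.0, -0.0117, -0.0184, 0.0, 0.0, 0.0] [-0.274, -0.0117, -0.0184, 0.0, 0.0, 0.0]
```

View pics/c8.png

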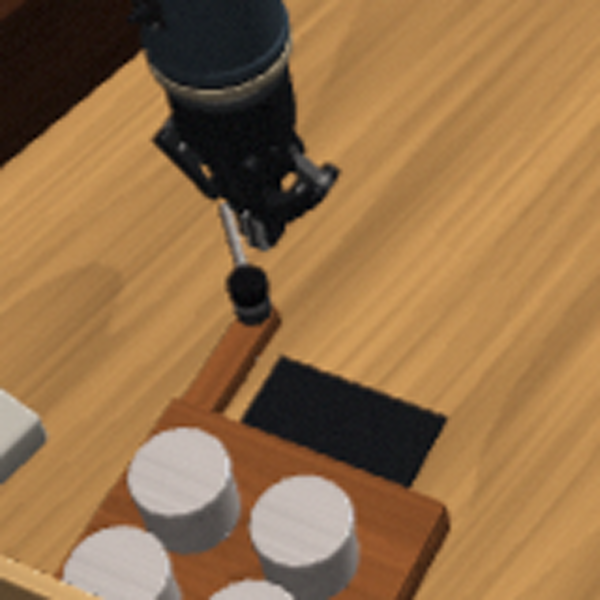

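Run:
```python
from mv import *
print(row([561.5,222,100],.22),row([561.5,222,16],.22))
```

```text
[-0.174, 0.1955, -0.2211, 0.0, 0.0, 0.0] [-0.006, 0.1955, -0.2211, 0.0, 0.0, 0.0]
```

{"name": "play_rows", "arguments": {"increments": [0,-0.0117,-0.0184,0,0,0,1,0,-0.0117,-0.0184,0,0,0,1,-0.07,-0.0117,-0.0184,0,0,0,1,-0.14,-0.0117,-0.0184,0,0,0,0.4,-0.2,-0.0117,-0.0184,0,0,0,0.4,-0.2,0.0,-0.04,0,0,0,0.4,-0.174,0.1955,-0.2211,0,0,0,0.4,-0.174,0.1955,-0.2211,0,0,0,0.4,-0.174,0.1955,-0.2211,0,0,0,0.4,-0.174,0.1955,-0.2211,0,0,0,0.4,-0.174,0.1955,-0.2211,0,0,0,0.4,-0.13,0.1955,-0.2211,0,0,0,0.4,-0.09,0.1955,-0.2211,0,0,0,0.4,-0.05,0.1955,-0.2211,0,0,0,0.4,-0.02,0.1955,-0.2211,0,0,0,0.4,-0.006,0.1955,-0.2211,0,0,0,0.4,-0.006,0.1955,-0.2211,0,0,0,0.4]}}

```text
clock: 6.35
tcp_pos: [561.5, 220.6, 13.9]
tool_rot: [0.702, -0.078, 0.704, 0.077]
wrist_force: [0.2, -0.0, 0.8]
gripper_width: 51.0
```

Run:
```python
from mv import *
apply([-0.006,.1955,-.2211,0,0,0]);st()
cv2.imwrite("pics/w3.png",camera("wrist"));cv2.imwrite("pics/s3.png",camera("side"));crop(cv2.imread("pics/s3.png"),160,180,320,340,3.75,"pics/c9.png")
```

```text
cmd [561.49 221.99  16.  ] jaw 12.61
t 6.35 tcp [561.47 220.57  13.86] jaw 12.52 F [ 0.17 -0.03  0.78] w 51.0 j [-0.21  0.75 -0.39  1.83  0.44  0.65 -0.64]
```

View pics/w3.png

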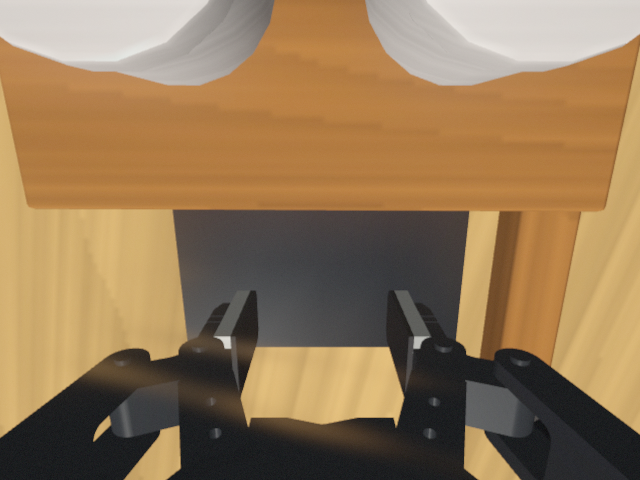

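View pics/c9.png

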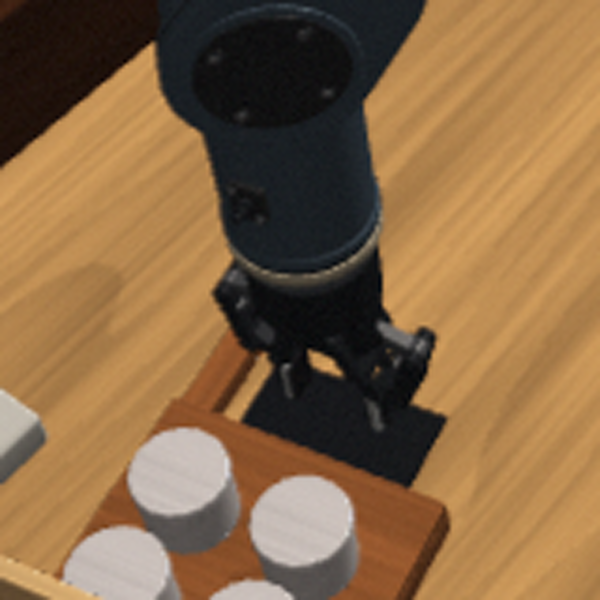

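{"name": "play_rows", "arguments": {"increments": [0.006,0,0,0,0,0,0.4,0.012,0,0,0,0,0,0.4,0.016,0,0,0,0,0,0.4,0.018,0,0,0,0,0,0.4,0.018,0,0,0,0,0,0.4]}}

```text
clock: 6.87
tcp_pos: [561.5, 221.8, 6.3]
tool_rot: [0.703, -0.077, 0.703, 0.077]
wrist_force: [0.2, -0.2, -0.0]
gripper_width: 51.3
```

{"name": "play_rows", "arguments": {"increments": [0.001,0,0,0,0,0,0.4,0.002,0,0,0,0,0,0.4,0.003,0,0,0,0,0,0.4,0.004,0,0,0,0,0,0.4]}}

```text
clock: 7.2
tcp_pos: [561.6, 221.8, 4.3]
tool_rot: [0.703, -0.077, 0.703, 0.077]
wrist_force: [-0.0, 0.1, 0.2]
gripper_width: 51.5
```

{"name": "play_rows", "arguments": {"increments": [0.001,0,0,0,0,0,0.4,0.002,0,0,0,0,0,0.4,0.003,0,0,0,0,0,0.4]}}

```text
clock: 7.45
tcp_pos: [561.6, 221.8, 2.8]
tool_rot: [0.703, -0.077, 0.703, 0.077]
wrist_force: [0.2, 0.4, -0.4]
gripper_width: 50.9
```

{"name": "play_rows", "arguments": {"increments": [0.001,0,0,0,0,0,0.4,0.002,0,0,0,0,0,0.4,0.003,0,0,0,0,0,0.4]}}

```text
clock: 7.7
tcp_pos: [561.6, 221.8, 1.8]
tool_rot: [0.703, -0.077, 0.703, 0.077]
wrist_force: [-2.8, -0.8, 12.9]
gripper_width: 51.4
```

{"name": "play_rows", "arguments": {"increments": [0,-0.004,0,0,0,0,0.4,0,-0.01,0,0,0,0,0.4,0,-0.016,0,0,0,0,0.4,0,-0.022,0,0,0,0,0.4,0,-0.028,0,0,0,0,0.4]}}

```text
clock: 8.12
tcp_pos: [565.1, 208.9, 1.9]
tool_rot: [0.703, -0.077, 0.702, 0.078]
wrist_force: [0.5, 2.7, 6.1]
gripper_width: 51.4
```

Run:
```python
from mv import *
# x advance since z=16: .018+.004+.003+.003=.028
apply([.028,-.028,0,0,0,0]);st();st()
print(arm.read_state()["moment"])
```

```text
cmd [564.54 208.32   2.  ] jaw 12.61
t 8.12 tcp [565.14 208.9    1.89] jaw 12.59 F [0.46 2.7  6.08] w 51.4 j [-0.2   0.77 -0.38  1.85  0.46  0.62 -0.64]
t 8.12 tcp [565.14 208.9    1.89] jaw 12.59 F [0.46 2.7  6.08] w 51.4 j [-0.2   0.77 -0.38  1.85  0.46  0.62 -0.64]
[ 0.42419327  0.21104481 -0.03732533]
```

{"name": "play_rows", "arguments": {"increments": [0.0008,0,0,0,0,0,0.4,0.0008,-0.006,0,0,0,0,0.4,0.0008,-0.012,0,0,0,0,0.4,0.0008,-0.018,0,0,0,0,0.4,0.0008,-0.024,0,0,0,0,0.4,0.0008,-0.03,0,0,0,0,0.4]}}

```text
clock: 8.62
tcp_pos: [568.6, 194.7, 1.9]
tool_rot: [0.704, -0.077, 0.702, 0.078]
wrist_force: [0.3, 2.7, 8.7]
gripper_width: 51.0
```

Run:
```python
from mv import *
apply([.0008,-.03,0,0,0,0]);st()
cv2.imwrite("pics/w4.png",camera("wrist"));st()
```

```text
cmd [567.82 193.68   1.6 ] jaw 12.61
t 8.62 tcp [568.65 194.66   1.88] jaw 12.6 F [0.31 2.71 8.74] w 51.0 j [-0.17  0.76 -0.38  1.85  0.46  0.61 -0.62]
t 8.67 tcp [568.9  193.78   1.85] jaw 12.56 F [-0.52  1.78 10.13] w 51.1 j [-0.17  0.76 -0.38  1.85  0.46  0.61 -0.62]
```

View pics/w4.png

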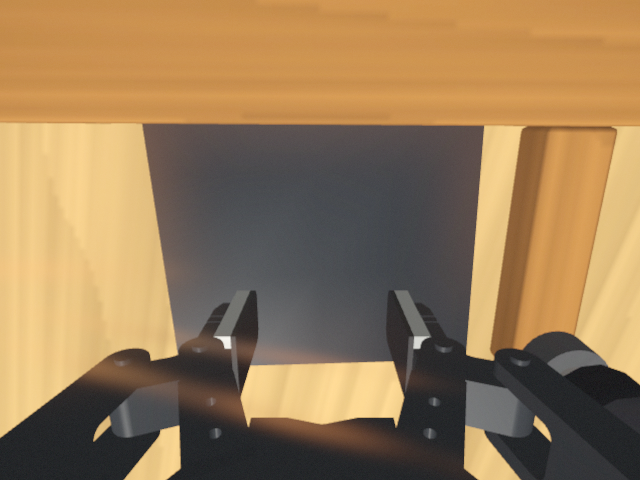

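{"name": "play_rows", "arguments": {"increments": [0.0005,-0.006,0,0,0,0,0.4,0.0005,-0.013,0,0,0,0,0.4,0.0005,-0.02,0,0,0,0,0.4,0.0005,-0.027,0,0,0,0,0.4,0.0005,-0.034,0,0,0,0,0.4,0.0005,-0.041,0,0,0,0,0.4,0.0005,-0.048,0,0,0,0,0.4,0.0005,-0.055,0,0,0,0,0.4]}}

```text
clock: 9.33
tcp_pos: [574.9, 168.0, 1.9]
tool_rot: [0.704, -0.077, 0.702, 0.078]
wrist_force: [-0.7, 2.6, 11.0]
gripper_width: 51.4
```

{"name": "play_rows", "arguments": {"increments": [0.0003,-0.006,0,0,0,0,0.4,0.0003,-0.014,0,0,0,0,0.4,0.0003,-0.022,0,0,0,0,0.4,0.0003,-0.03,0,0,0,0,0.4,0.0003,-0.038,0,0,0,0,0.4,0.0003,-0.046,0,0,0,0,0.4,0.0003,-0.054,0,0,0,0,0.4,0.0003,-0.062,0,0,0,0,0.4]}}

```text
clock: 10.0
tcp_pos: [581.8, 137.9, 1.9]
tool_rot: [0.704, -0.077, 0.702, 0.078]
wrist_force: [-0.4, 4.0, 12.6]
gripper_width: 51.2
```

Run:
```python
from mv import *
apply([.0005,-.055,0,0,0,0]);apply([.0003,-.062,0,0,0,0]);st()
cv2.imwrite("pics/w5.png",camera("wrist"));st()
```

```text
cmd [573.82 166.85   1.35] jaw 12.61
cmd [580.58 136.59   1.2 ] jaw 12.61
t 10.0 tcp [581.78 137.93   1.87] jaw 12.61 F [-0.44  4.01 12.6 ] w 51.2 j [-0.07  0.76 -0.39  1.86  0.47  0.61 -0.53]
t 10.05 tcp [582.07 136.7    1.86] jaw 12.55 F [-0.56  1.97 14.06] w 51.3 j [-0.07  0.76 -0.39  1.86  0.47  0.61 -0.53]
```

View pics/w5.png

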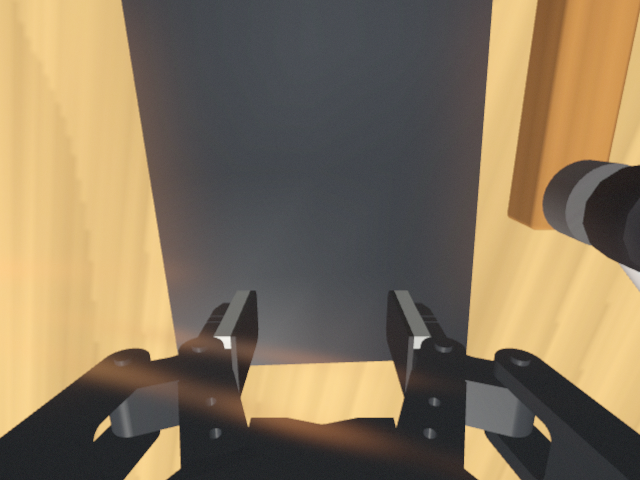

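Run:
```python
from mv import *
for a in((250,365.5),(388,361),(124,0),(160,232),(493,0),(474,232)):print(a,p2w("wrist",*a,5).round(1))
for n,c,z in(("scoop",(258,330),30),("ring",(438,320),5)):
    d=np.load("wcorner.npz");print(n,p2w((d["R"],d["o"],*d["k"]),*c,z).round(0))
```

```text
(250, 365.5) [558.9 105.6   5. ]
(388, 361) [614.4 120.    5. ]
(124, 0) [497.2 229.4   5. ]
(160, 232) [516.4 155.1   5. ]
(493, 0) [612.3 255.1   5. ]
(474, 232) [631.3 180.6   5. ]
scoop [ 401. -357.   30.]
ring [ 596. -377.    5.]
```

```bash
cat > rows.py <<'E'
from mv import *
def line(p1,a1,n,c=.4):
    """print n absolute rows interpolated from the cmd pose to p1,a1(deg)"""
    p0,r0=load();a0=np.arctan2(r0.as_matrix()[1,2],r0.as_matrix()[0,2]);a1=np.radians(a1)
    out=[]
    for i in range(1,n+1):
        r=row(p0+(np.array(p1)-p0)*i/n,a0+(a1-a0)*i/n);r[4]=r[5]=0;out.append(r)
    print(", ".join(f"{v:g}" for r in out for v in [*r,c]));return out
E
python3 - <<'E'
from rows import *
p,_=load()
line(p+np.array([6.2,-24.2,0]),12.61,5)
save(p+np.array([6.2,-24.2,0]),down(np.radians(12.61)))
line(p+np.array([6.2-93*.25,-24.2-285*.25,0.]),12.61-15.8*.25,14)
E
```

```text
0, -0.01, 0.0003, -0, 0, 0, 0.4, 0, -0.02, 0.0006, -0, 0, 0, 0.4, 0, -0.03, 0.0009, -0, 0, 0, 0.4, 0, -0.04, 0.0012, -0, 0, 0, 0.4, 0, -0.0499, 0.0015, -0, 0, 0, 0.4
0, -0.0092, -0.0055, 0.0016, 0, 0, 0.4, 0, -0.0184, -0.0109, 0.0031, 0, 0, 0.4, 0, -0.0276, -0.0164, 0.0047, 0, 0, 0.4, 0, -0.0368, -0.0219, 0.0063, 0, 0, 0.4, 0, -0.046, -0.0273, 0.0078, 0, 0, 0.4, 0, -0.0552, -0.0328, 0.0094, 0, 0, 0.4, 0, -0.0645, -0.0382, 0.011, 0, 0, 0.4, 0, -0.0737, -0.0437, 0.0125, 0, 0, 0.4, 0, -0.0829, -0.0492, 0.0141, 0, 0, 0.4, 0, -0.0921, -0.0546, 0.0157, 0, 0, 0.4, 0, -0.1013, -0.0601, 0.0172, 0, 0, 0.4, 0, -0.1105, -0.0656, 0.0188, 0, 0, 0.4, 0, -0.1197, -0.071, 0.0204, 0, 0, 0.4, 0, -0.1289, -0.0765, 0.0219, 0, 0, 0.4
```

{"name": "play_rows", "arguments": {"increments": [0,-0.01,0.0003,0,0,0,0.4,0,-0.02,0.0006,0,0,0,0.4,0,-0.03,0.0009,0,0,0,0.4,0,-0.04,0.0012,0,0,0,0.4,0,-0.05,0.0015,0,0,0,0.4]}}

```text
clock: 10.47
tcp_pos: [588.0, 113.6, 1.9]
tool_rot: [0.704, -0.077, 0.702, 0.078]
wrist_force: [-0.9, 2.8, 13.8]
gripper_width: 51.2
```

{"name": "play_rows", "arguments": {"increments": [0,-0.0092,-0.0055,0.0016,0,0,0.4,0,-0.0184,-0.011,0.0031,0,0,0.4,0,-0.0276,-0.0164,0.0047,0,0,0.4,0,-0.0368,-0.022,0.0063,0,0,0.4,0,-0.046,-0.0273,0.0078,0,0,0.4,0,-0.055,-0.0328,0.0094,0,0,0.4]}}

```text
clock: 10.97
tcp_pos: [578.5, 83.0, 1.9]
tool_rot: [0.705, -0.066, 0.703, 0.068]
wrist_force: [0.8, 3.0, 11.7]
gripper_width: 51.4
```

Run:
```python
from rows import *
apply([0,-.055,-.0328,.0094,0,0])
p,_=load();print(p)
line([495.5-1.2,-172.5,1.1],-3.2,50)[:0]
```

```text
cmd [576.78  81.98   1.2 ] jaw 10.92
[576.78255133  81.97699489   1.2       ]
0, -0.0094, -0.0052, 0.0016, 0, 0, 0.4, 0, -0.0187, -0.0103, 0.0031, 0, 0, 0.4, 0, -0.0281, -0.0155, 0.0047, 0, 0, 0.4, 0, -0.0375, -0.0207, 0.0063, 0, 0, 0.4, 0, -0.0468, -0.0258, 0.0078, 0, 0, 0.4, 0, -0.0562, -0.031, 0.0094, 0, 0, 0.4, 0, -0.0656, -0.0362, 0.011, 0, 0, 0.4, 0, -0.075, -0.0413, 0.0125, 0, 0, 0.4, 0, -0.0843, -0.0465, 0.0141, 0, 0, 0.4, 0, -0.0937, -0.0517, 0.0157, 0, 0, 0.4, 0, -0.1031, -0.0568, 0.0173, 0, 0, 0.4, 0, -0.1124, -0.062, 0.0188, 0, 0, 0.4, 0.0001, -0.1218, -0.0672, 0.0204, 0, 0, 0.4, 0.0001, -0.1312, -0.0723, 0.022, 0, 0, 0.4, 0.0001, -0.1405, -0.0775, 0.0235, 0, 0, 0.4, 0.0001, -0.1499, -0.0827, 0.0251, 0, 0, 0.4, 0.0001, -0.1593, -0.0878, 0.0267, 0, 0, 0.4, 0.0001, -0.1687, -0.093, 0.0282, 0, 0, 0.4, 0.0001, -0.178, -0.0982, 0.0298, 0, 0, 0.4, 0.0001, -0.1874, -0.1034, 0.0314, 0, 0, 0.4, 0.0001, -0.1968, -0.1085, 0.0329, 0, 0, 0.4, 0.0001, -0.2061, -0.1137, 0.0345, 0, 0, 0.4, 0.0001, -0.2155, -0.1189, 0.0361, 0, 0, 0.4, 0.0001, -0.2249, -0.124, 0.0376, 0, 0, 0.4, 0.0001, -0
[... 450 characters left out ...]
279, -0.1809, 0.0549, 0, 0, 0.4, 0.0001, -0.3373, -0.186, 0.0565, 0, 0, 0.4, 0.0001, -0.3467, -0.1912, 0.058, 0, 0, 0.4, 0.0002, -0.3561, -0.1964, 0.0596, 0, 0, 0.4, 0.0002, -0.3654, -0.2015, 0.0612, 0, 0, 0.4, 0.0002, -0.3748, -0.2067, 0.0627, 0, 0, 0.4, 0.0002, -0.3842, -0.2119, 0.0643, 0, 0, 0.4, 0.0002, -0.3935, -0.217, 0.0659, 0, 0, 0.4, 0.0002, -0.4029, -0.2222, 0.0675, 0, 0, 0.4, 0.0002, -0.4123, -0.2274, 0.069, 0, 0, 0.4, 0.0002, -0.4216, -0.2325, 0.0706, 0, 0, 0.4, 0.0002, -0.431, -0.2377, 0.0722, 0, 0, 0.4, 0.0002, -0.4404, -0.2429, 0.0737, 0, 0, 0.4, 0.0002, -0.4498, -0.248, 0.0753, 0, 0, 0.4, 0.0002, -0.4591, -0.2532, 0.0769, 0, 0, 0.4, 0.0002, -0.4685, -0.2584, 0.0784, 0, 0, 0.4
```

{"name": "play_rows", "arguments": {"increments": [0,-0.0094,-0.0052,0.0016,0,0,0.4,0,-0.0187,-0.0103,0.0031,0,0,0.4,0,-0.0281,-0.0155,0.0047,0,0,0.4,0,-0.0375,-0.0207,0.0063,0,0,0.4,0,-0.0468,-0.0258,0.0078,0,0,0.4,0,-0.0562,-0.031,0.0094,0,0,0.4,0,-0.0656,-0.0362,0.011,0,0,0.4,0,-0.075,-0.0413,0.0125,0,0,0.4,0,-0.0843,-0.0465,0.0141,0,0,0.4,0,-0.0937,-0.0517,0.0157,0,0,0.4]}}

```text
clock: 11.8
tcp_pos: [562.0, 32.1, 1.9]
tool_rot: [0.707, -0.049, 0.704, 0.05]
wrist_force: [0.6, 3.3, 13.1]
gripper_width: 51.2
```

Run:
```python
from rows import *
apply([0,-.0937,-.0517,.0157,0,0]);st()
cv2.imwrite("pics/w6.png",camera("wrist"));st()
line([495.5-1.2,-172.5,1.1],-3.2,40)[:0]
```

```text
cmd [560.27  31.08   1.2 ] jaw 8.09
t 11.8 tcp [562.02  32.06   1.9 ] jaw 8.08 F [ 0.56  3.29 13.08] w 51.2 j [ 0.1   0.73 -0.37  1.95  0.48  0.54 -0.46]
t 11.85 tcp [561.62  30.66   1.84] jaw 7.99 F [ 0.29  3.61 14.83] w 51.2 j [ 0.1   0.73 -0.37  1.95  0.48  0.54 -0.46]
0, -0.0096, -0.0047, 0.0016, 0, 0, 0.4, 0, -0.0192, -0.0094, 0.0031, 0, 0, 0.4, 0, -0.0288, -0.0141, 0.0047, 0, 0, 0.4, 0, -0.0385, -0.0188, 0.0063, 0, 0, 0.4, 0, -0.0481, -0.0235, 0.0078, 0, 0, 0.4, 0, -0.0577, -0.0282, 0.0094, 0, 0, 0.4, 0, -0.0673, -0.0329, 0.011, 0, 0, 0.4, 0, -0.0769, -0.0376, 0.0125, 0, 0, 0.4, 0, -0.0865, -0.0423, 0.0141, 0, 0, 0.4, 0.0001, -0.0961, -0.047, 0.0157, 0, 0, 0.4, 0.0001, -0.1057, -0.0517, 0.0173, 0, 0, 0.4, 0.0001, -0.1154, -0.0564, 0.0188, 0, 0, 0.4, 0.0001, -0.125, -0.0611, 0.0204, 0, 0, 0.4, 0.0001, -0.1346, -0.0658, 0.022, 0, 0, 0.4, 0.0001, -0.1442, -0.0705, 0.0235, 0, 0, 0.4, 0.0001, -0.1538, -0.0752, 0.0251, 0, 0, 0.4, 0.0001, -0.1634, -0.0799, 0.0267, 0, 0, 0.4, 0.0001, -0.173, -0.0846, 0.0282, 0, 0, 0.4, 0.0001, -0.1827, -0.0893, 0.0298, 0, 0, 0.4, 0.0001, -0.1923, -0.09
[... 216 characters left out ...]
3, -0.1175, 0.0392, 0, 0, 0.4, 0.0001, -0.2499, -0.1222, 0.0408, 0, 0, 0.4, 0.0001, -0.2596, -0.1269, 0.0423, 0, 0, 0.4, 0.0001, -0.2692, -0.1316, 0.0439, 0, 0, 0.4, 0.0001, -0.2788, -0.1363, 0.0455, 0, 0, 0.4, 0.0002, -0.2884, -0.141, 0.047, 0, 0, 0.4, 0.0002, -0.298, -0.1457, 0.0486, 0, 0, 0.4, 0.0002, -0.3076, -0.1504, 0.0502, 0, 0, 0.4, 0.0002, -0.3172, -0.1551, 0.0518, 0, 0, 0.4, 0.0002, -0.3269, -0.1598, 0.0533, 0, 0, 0.4, 0.0002, -0.3365, -0.1645, 0.0549, 0, 0, 0.4, 0.0002, -0.3461, -0.1692, 0.0565, 0, 0, 0.4, 0.0002, -0.3557, -0.1739, 0.058, 0, 0, 0.4, 0.0002, -0.3653, -0.1785, 0.0596, 0, 0, 0.4, 0.0002, -0.3749, -0.1832, 0.0612, 0, 0, 0.4, 0.0002, -0.3845, -0.1879, 0.0627, 0, 0, 0.4
```

View pics/w6.png

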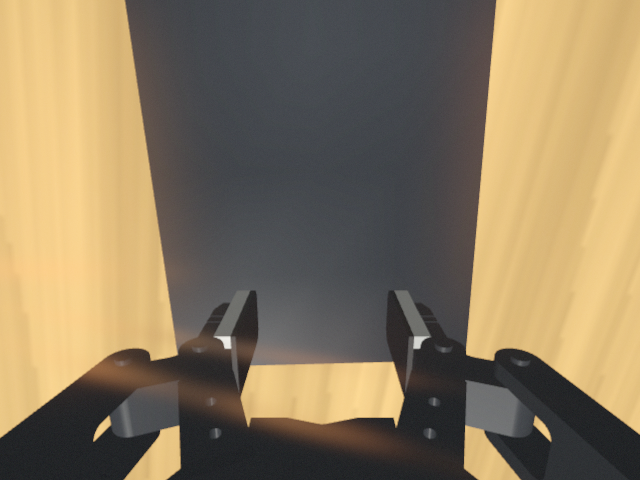

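{"name": "play_rows", "arguments": {"increments": [0,-0.0096,-0.0047,0.0016,0,0,0.4,0,-0.0192,-0.0094,0.0031,0,0,0.4,0,-0.0288,-0.0141,0.0047,0,0,0.4,0,-0.0385,-0.0188,0.0063,0,0,0.4,0,-0.0481,-0.0235,0.0078,0,0,0.4,0,-0.0577,-0.0282,0.0094,0,0,0.4,0,-0.0673,-0.0329,0.011,0,0,0.4,0,-0.0769,-0.0376,0.0125,0,0,0.4,0,-0.0865,-0.0423,0.0141,0,0,0.4,0,-0.0961,-0.047,0.0157,0,0,0.4,0,-0.1057,-0.0517,0.0173,0,0,0.4,0,-0.1154,-0.0564,0.0188,0,0,0.4]}}

```text
clock: 12.85
tcp_pos: [542.3, -29.1, 1.8]
tool_rot: [0.708, -0.029, 0.705, 0.029]
wrist_force: [0.6, 4.8, 15.0]
gripper_width: 51.1
```

Run:
```python
from rows import *
apply([0, -0.1154, -0.0564, 0.0188, 0, 0]);st()
line([495.5-1.2,-172.5,1.15],-3.2,28)[:0]
```

```text
cmd [540.48 -30.02   1.2 ] jaw 4.71
t 12.85 tcp [542.29 -29.14   1.85] jaw 4.69 F [ 0.58  4.81 14.99] w 51.1 j [ 0.2   0.71 -0.36  2.01  0.49  0.5  -0.43]
0, -0.0099, -0.0041, 0.0016, 0, 0, 0.4, 0, -0.0197, -0.0082, 0.0031, 0, 0, 0.4, 0, -0.0296, -0.0124, 0.0047, 0, 0, 0.4, 0, -0.0395, -0.0165, 0.0063, 0, 0, 0.4, 0, -0.0494, -0.0206, 0.0078, 0, 0, 0.4, 0, -0.0592, -0.0247, 0.0094, 0, 0, 0.4, 0, -0.0691, -0.0289, 0.011, 0, 0, 0.4, 0, -0.079, -0.033, 0.0126, 0, 0, 0.4, 0, -0.0889, -0.0371, 0.0141, 0, 0, 0.4, 0, -0.0987, -0.0412, 0.0157, 0, 0, 0.4, 0, -0.1086, -0.0453, 0.0173, 0, 0, 0.4, 0, -0.1185, -0.0495, 0.0188, 0, 0, 0.4, 0, -0.1283, -0.0536, 0.0204, 0, 0, 0.4, 0, -0.1382, -0.0577, 0.022, 0, 0, 0.4, 0.0001, -0.1481, -0.0618, 0.0235, 0, 0, 0.4, 0.0001, -0.158, -0.066, 0.0251, 0, 0, 0.4, 0.0001, -0.1678, -0.0701, 0.0267, 0, 0, 0.4, 0.0001, -0.1777, -0.0742, 0.0282, 0, 0, 0.4, 0.0001, -0.1876, -0.0783, 0.0298, 0, 0, 0.4, 0.0001, -0.1974, -0.0825, 0.0314, 0, 0, 0.4, 0.0001, -0.2073, -0.0866, 0.0329, 0, 0, 0.4, 0.0001, -0.2172, -0.0907, 0.0345, 0, 0, 0.4, 0.0001, -0.2271, -0.0948, 0.0361, 0, 0, 0.4, 0.0001, -0.2369, -0.0989, 0.0377, 0, 0, 0.4, 0.0001, -0.2468, -0.1031, 0.0392, 0, 0, 0.4, 0.0001, -0.2567, -0.1072, 0.0408, 0, 0, 0.4, 0.0001, -0.2666, -0.1113, 0.0424, 0, 0, 0.4, 0.0001, -0.2764, -0.1154, 0.0439, 0, 0, 0.4
```

{"name": "play_rows", "arguments": {"increments": [-0.0002,-0.0099,-0.0041,0.0016,0,0,0.4,-0.0002,-0.0197,-0.0082,0.0031,0,0,0.4,-0.0002,-0.0296,-0.0124,0.0047,0,0,0.4,-0.0002,-0.0395,-0.0165,0.0063,0,0,0.4,-0.0002,-0.0494,-0.0206,0.0078,0,0,0.4,-0.0002,-0.0592,-0.0247,0.0094,0,0,0.4,-0.0002,-0.0691,-0.0289,0.011,0,0,0.4,-0.0002,-0.079,-0.033,0.0126,0,0,0.4,-0.0002,-0.0889,-0.0371,0.0141,0,0,0.4,-0.0002,-0.0987,-0.0412,0.0157,0,0,0.4,-0.0002,-0.1086,-0.0453,0.0173,0,0,0.4,-0.0002,-0.1185,-0.0495,0.0188,0,0,0.4,-0.0002,-0.1283,-0.0536,0.0204,0,0,0.4]}}

```text
clock: 13.93
tcp_pos: [520.7, -95.6, 1.8]
tool_rot: [0.708, -0.006, 0.706, 0.007]
wrist_force: [1.2, 4.3, 15.1]
gripper_width: 51.0
```

Run:
```python
from rows import *
apply([-0.0002, -0.1283, -0.0536, 0.0204, 0, 0]);st()
line([495.5-1.2,-172.5,1.25],-3.2,15)[:0]
```

```text
cmd [519.03 -96.15   1.3 ] jaw 1.04
t 13.93 tcp [520.7  -95.58   1.83] jaw 1.03 F [ 1.24  4.29 15.1 ] w 51.0 j [ 0.32  0.7  -0.35  2.04  0.49  0.48 -0.37]
0, -0.0101, -0.0035, 0.0016, 0, 0, 0.4, 0, -0.0202, -0.007, 0.0031, 0, 0, 0.4, 0, -0.0304, -0.0104, 0.0047, 0, 0, 0.4, 0, -0.0405, -0.0139, 0.0063, 0, 0, 0.4, 0, -0.0506, -0.0174, 0.0078, 0, 0, 0.4, 0, -0.0607, -0.0209, 0.0094, 0, 0, 0.4, 0, -0.0708, -0.0244, 0.011, 0, 0, 0.4, 0.0001, -0.081, -0.0278, 0.0126, 0, 0, 0.4, 0.0001, -0.0911, -0.0313, 0.0141, 0, 0, 0.4, 0.0001, -0.1012, -0.0348, 0.0157, 0, 0, 0.4, 0.0001, -0.1113, -0.0383, 0.0173, 0, 0, 0.4, 0.0001, -0.1214, -0.0418, 0.0188, 0, 0, 0.4, 0.0001, -0.1315, -0.0453, 0.0204, 0, 0, 0.4, 0.0001, -0.1417, -0.0487, 0.022, 0, 0, 0.4, 0.0001, -0.1518, -0.0522, 0.0235, 0, 0, 0.4
```

{"name": "play_rows", "arguments": {"increments": [-0.0002,-0.0101,-0.0035,0.0016,0,0,0.4,-0.0002,-0.0202,-0.007,0.0031,0,0,0.4,-0.0002,-0.0304,-0.0104,0.0047,0,0,0.4,-0.0002,-0.0405,-0.0139,0.0063,0,0,0.4,-0.0002,-0.0506,-0.0174,0.0078,0,0,0.4,-0.0002,-0.0607,-0.0209,0.0094,0,0,0.4,-0.0002,-0.0708,-0.0244,0.011,0,0,0.4,-0.0002,-0.081,-0.0278,0.0126,0,0,0.4,-0.0002,-0.0911,-0.0313,0.0141,0,0,0.4,-0.0002,-0.1012,-0.0348,0.0157,0,0,0.4,-0.0002,-0.1113,-0.0383,0.0173,0,0,0.4,-0.0002,-0.1214,-0.0418,0.0188,0,0,0.4,-0.0002,-0.1315,-0.0453,0.0204,0,0,0.4,-0.0002,-0.1417,-0.0487,0.022,0,0,0.4,-0.0002,-0.1518,-0.0522,0.0235,0,0,0.4]}}

```text
clock: 15.18
tcp_pos: [495.8, -172.2, 1.8]
tool_rot: [0.708, 0.02, 0.706, -0.02]
wrist_force: [1.4, 4.0, 14.8]
gripper_width: 51.3
```

Run:
```python
from rows import *
apply([-0.0002, -0.1518, -0.0522, 0.0235, 0, 0]);st()
cv2.imwrite("pics/w7.png",camera("wrist"));st()
cv2.imwrite("pics/s7.png",camera("scene"));crop(cv2.imread("pics/s7.png"),240,170,380,290,5,"pics/c10.png")
```

```text
cmd [ 494.31 -172.51    1.4 ] jaw -3.19
t 15.18 tcp [ 495.76 -172.22    1.83] jaw -3.2 F [ 1.44  4.04 14.77] w 51.3 j [ 0.47  0.69 -0.34  2.05  0.49  0.47 -0.3 ]
t 15.23 tcp [ 495.27 -173.56    1.8 ] jaw -3.3 F [ 1.56  1.09 15.02] w 51.4 j [ 0.47  0.69 -0.34  2.05  0.49  0.47 -0.3 ]
```

View pics/w7.png

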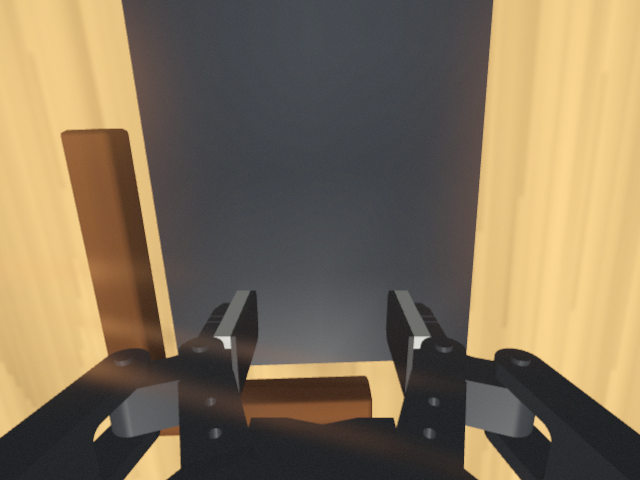

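View pics/c10.png

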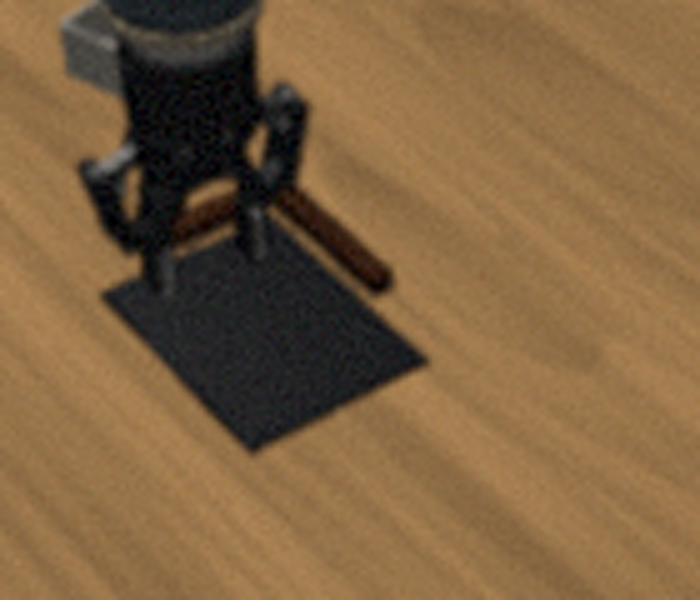

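{"name": "play_rows", "arguments": {"increments": [0,-0.003,0,0,0,0,0.4,0,-0.006,0,0,0,0,0.4,0,-0.009,0,0,0,0,0.4,0,-0.012,0,0,0,0,0.4]}}

```text
clock: 15.62
tcp_pos: [495.2, -178.0, 1.8]
tool_rot: [0.708, 0.02, 0.706, -0.02]
wrist_force: [0.1, 4.4, 14.1]
gripper_width: 51.3
```

{"name": "play_rows", "arguments": {"increments": [0,-0.002,0,0,0,0,0.4,0,-0.004,0,0,0,0,0.4,0,-0.006,0,0,0,0,0.4]}}

```text
clock: 15.87
tcp_pos: [495.1, -180.4, 1.8]
tool_rot: [0.708, 0.02, 0.706, -0.019]
wrist_force: [-0.8, 9.2, 16.6]
gripper_width: 51.4
```

Run:
```python
from rows import *
apply([0,-.012,0,0,0,0]);apply([0,-.006,0,0,0,0])
cv2.imwrite("pics/w8.png",camera("wrist"));st();print(arm.read_state()["moment"])
m=M("wrist")
for a in((245,366),(390,361)):print(p2w(m,*a,5).round(1))
```

```text
cmd [ 493.97 -178.5     1.4 ] jaw -3.19
cmd [ 493.81 -181.49    1.4 ] jaw -3.19
t 15.92 tcp [ 495.09 -180.37    1.81] jaw -3.18 F [ 0.73  5.6  15.58] w 51.2 j [ 0.49  0.7  -0.35  2.05  0.49  0.47 -0.28]
[ 1.201715    0.35624839 -0.11927972]
[ 462.3 -204.     5. ]
[ 522.6 -205.1    5. ]
```

View pics/w8.png

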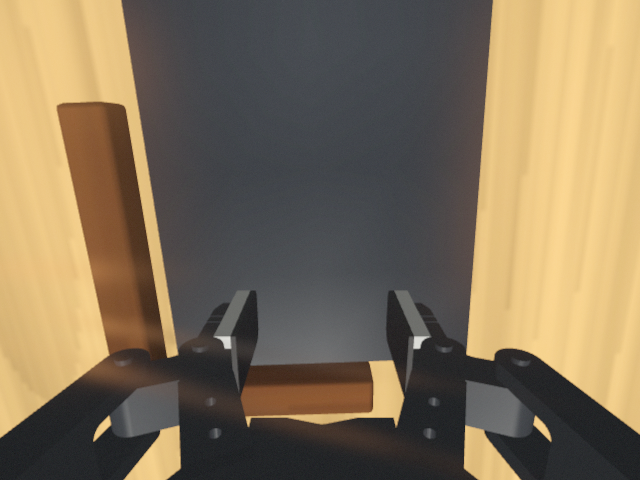

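{"name": "play_rows", "arguments": {"increments": [-0.006,0,0,0,0,0,0.4,-0.02,0,0,0,0,0,0.4,-0.02,0.04,0,0,0,0,0.4,-0.02,0.08,0,0,0,0,0.4,-0.02,0.11,0,0,0,0,0.4,-0.02,0.11,0,0,0,0,0.4,-0.01,0.11,0,0,0,0,0.4,-0.004,0.11,0,0,0,0,0.4,-0.003,0.11,0,0,0,0,0.4,-0.002,0.11,0,0,0,0,0.4,-0.001,0.11,0,0,0,0,0.4,-0.0005,0.11,0,0,0,0,0.4]}}

```text
clock: 16.92
tcp_pos: [496.4, -127.8, 1.7]
tool_rot: [0.707, 0.02, 0.707, -0.021]
wrist_force: [-3.7, 2.1, 25.5]
gripper_width: 51.1
```

Run:
```python
from rows import *
apply([-.0005,.11,0,0,0,0]);st();cv2.imwrite("pics/w9.png",camera("wrist"));st()
```

```text
cmd [ 496.87 -126.58    1.65] jaw -3.19
t 16.92 tcp [ 496.44 -127.84    1.73] jaw -3.31 F [-3.69  2.05 25.46] w 51.1 j [ 0.38  0.68 -0.32  2.08  0.49  0.45 -0.38]
t 16.97 tcp [ 496.45 -127.85    1.8 ] jaw -3.31 F [-4.28  0.8  19.65] w 51.5 j [ 0.38  0.68 -0.32  2.08  0.49  0.45 -0.38]
```

View pics/w9.png

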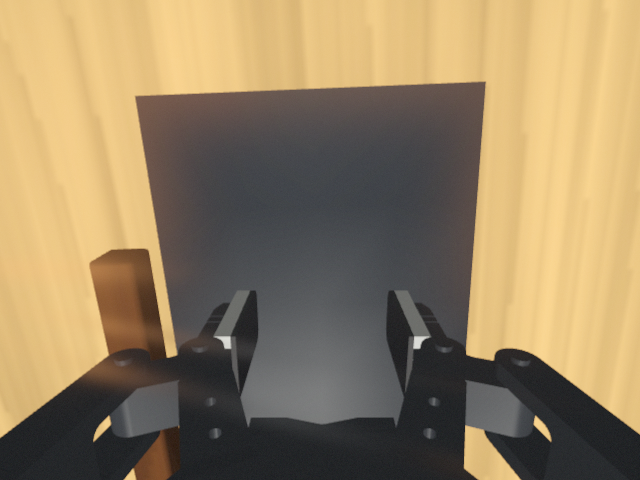

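Run:
```python
from rows import *
m=M("wrist");C=np.array([429.8,-203.2]);t=-.0235
def loc(w):
    d=w[:2]-C;return np.array([np.cos(t)*d[0]+np.sin(t)*d[1],-np.sin(t)*d[0]+np.cos(t)*d[1]]).round(1)
for a in((138,97),(485,83),(170,310)):print("slate",loc(p2w(m,*a,5)))
for a,z in(((149,250),16),((170,370),16)):print("batten",loc(p2w(m,*a,z)))
print(m[0].T@[0,0,1])
```

```text
slate [  5.7 158.9]
slate [123.2 159.3]
slate [ 5.1 79.1]
batten [  6.  107.8]
batten [ 6.4 59.2]
[ 1.88841006e-04  2.79824839e-01 -9.60051053e-01]
```

{"name": "play_rows", "arguments": {"increments": [-0.0004,0,0,0,0,0,0.4,-0.0004,0,-0.003,0,0,0,0.4,-0.0004,0,-0.006,0,0,0,0.4,-0.0004,-0.001,-0.009,0,0,0,0.4,-0.0004,-0.001,-0.011,0,0,0,0.4]}}

```text
clock: 17.38
tcp_pos: [493.1, -127.8, 1.9]
tool_rot: [0.708, 0.02, 0.705, -0.02]
wrist_force: [3.6, 1.7, 10.2]
gripper_width: 50.9
```

{"name": "play_rows", "arguments": {"increments": [0,-0.0005,-0.002,0,0,0,0.4,0,-0.001,-0.004,0,0,0,0.4,0,-0.001,-0.004,0,0,0,0.4]}}

```text
clock: 17.63
tcp_pos: [491.3, -127.8, 1.9]
tool_rot: [0.708, 0.02, 0.705, -0.02]
wrist_force: [3.1, 2.7, 9.3]
gripper_width: 51.4
```

Run:
```python
from rows import *
apply([-.0004,-.001,-.011,0,0,0]);apply([0,-.001,-.004,0,0,0]);st();cv2.imwrite("pics/w10.png",camera("wrist"));st()
```

```text
cmd [ 491.35 -126.77    1.85] jaw -3.19
cmd [ 489.33 -127.16    1.85] jaw -3.19
t 17.63 tcp [ 491.29 -127.78    1.87] jaw -3.29 F [3.06 2.73 9.31] w 51.4 j [ 0.38  0.68 -0.32  2.1   0.49  0.43 -0.39]
t 17.68 tcp [ 491.27 -127.78    1.87] jaw -3.29 F [5.27 3.   9.74] w 51.2 j [ 0.38  0.68 -0.32  2.1   0.49  0.43 -0.39]
```

View pics/w10.png

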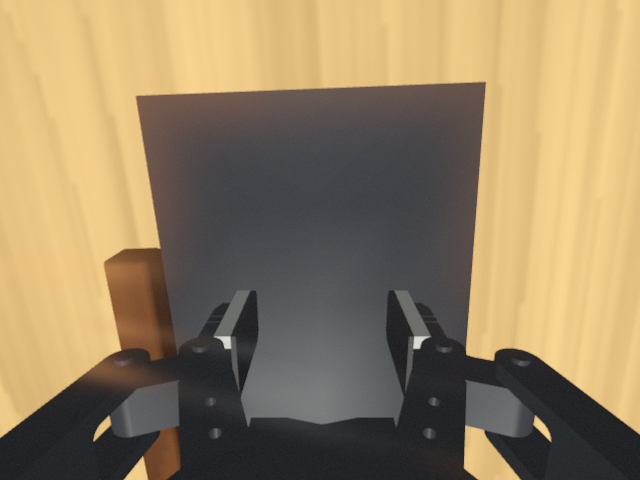

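{"name": "play_rows", "arguments": {"increments": [0.0003,-0.001,-0.003,0,0,0,0.4,0.0003,-0.002,-0.005,0,0,0,0.4,0.0003,-0.003,-0.007,0,0,0,0.4,0.0003,-0.003,-0.007,0,0,0,0.4]}}

```text
clock: 18.02
tcp_pos: [489.2, -128.9, 2.0]
tool_rot: [0.709, 0.021, 0.704, -0.02]
wrist_force: [6.2, 2.7, 8.0]
gripper_width: 51.3
```

Run:
```python
from rows import *
apply([.0003,-.003,-.007,0,0,0]);st();cv2.imwrite("pics/w11.png",camera("wrist"));st();crop(cv2.imread("pics/w11.png"),90,70,290,370,2,"pics/c11.png")
```

```text
cmd [ 485.75 -128.46    1.7 ] jaw -3.19
t 18.02 tcp [ 489.23 -128.86    1.95] jaw -3.28 F [6.2  2.7  8.03] w 51.3 j [ 0.38  0.68 -0.32  2.11  0.49  0.42 -0.38]
t 18.07 tcp [ 489.27 -128.88    1.97] jaw -3.28 F [6.38 3.04 8.02] w 51.5 j [ 0.38  0.68 -0.32  2.11  0.49  0.42 -0.38]
```

View pics/c11.png

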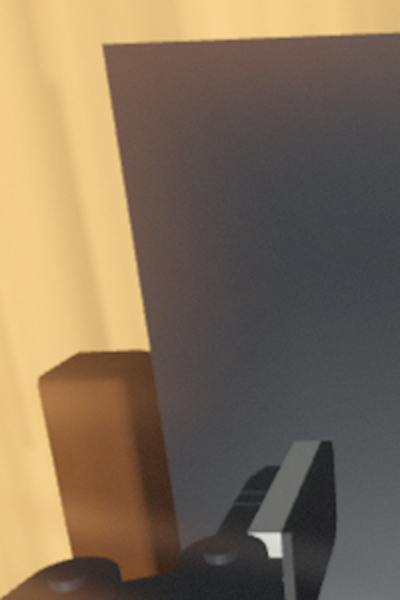

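{"name": "play_rows", "arguments": {"increments": [0.0004,-0.002,0,0,0,0,0.4,0.0006,-0.004,-0.001,0,0,0,0.4,0.0006,-0.007,-0.001,0,0,0,0.4,0.0006,-0.009,-0.001,0,0,0,0.4,0.0006,-0.009,-0.001,0,0,0,0.4]}}

```text
clock: 18.48
tcp_pos: [488.6, -130.9, 1.9]
tool_rot: [0.709, 0.021, 0.704, -0.018]
wrist_force: [4.4, 12.3, 14.7]
gripper_width: 50.9
```

Run:
```python
from rows import *
apply([.0006,-.009,-.001,0,0,0]);st()
print(row([487,-230,150],-1.35))
```

```text
cmd [ 485.   -132.93    1.4 ] jaw -3.19
t 18.48 tcp [ 488.6  -130.93    1.9 ] jaw -3.18 F [ 4.36 12.31 14.69] w 50.9 j [ 0.39  0.68 -0.32  2.11  0.49  0.42 -0.38]
[-0.2972, -0.1936, 0.0148, 0.412, 0.0, 0.0]
```

{"name": "play_rows", "arguments": {"increments": [-0.004,0,0,0,0,0,0.4,-0.03,0,0,0,0,0,0.4,-0.08,0,0,0,0,0,0.4,-0.16,-0.05,0,0,0,0,0.4,-0.24,-0.11,0,0,0,0,0.4,-0.32,-0.16,0,0,0,0,0.4,-0.32,-0.16,0,0,0,0,0.4,-0.32,-0.16,0,0,0,0,0.4]}}

```text
clock: 19.15
tcp_pos: [480.9, -218.1, 164.0]
tool_rot: [0.708, 0.021, 0.705, -0.024]
wrist_force: [1.2, 0.1, -0.1]
gripper_width: 50.7
```

Run:
```python
from rows import *
apply([-.32,-.16,0,0,0,0]);st()
m=M("wrist");np.savez("wend.npz",R=m[0],o=m[1],k=m[2:])
cv2.imwrite("pics/w12.png",camera("wrist"));st()
cv2.imwrite("pics/s12.png",camera("scene"))
```

```text
cmd [ 480.54 -212.8   161.4 ] jaw -3.19
t 19.15 tcp [ 480.88 -218.06  163.96] jaw -3.62 F [ 1.17  0.06 -0.13] w 50.7 j [ 0.69  0.46 -0.51  1.91  0.3   0.84 -0.04]
t 19.2 tcp [ 480.2  -215.95  161.9 ] jaw -3.52 F [-0.77  0.77 -0.23] w 51.7 j [ 0.69  0.47 -0.51  1.91  0.3   0.84 -0.04]
```

View pics/w12.png

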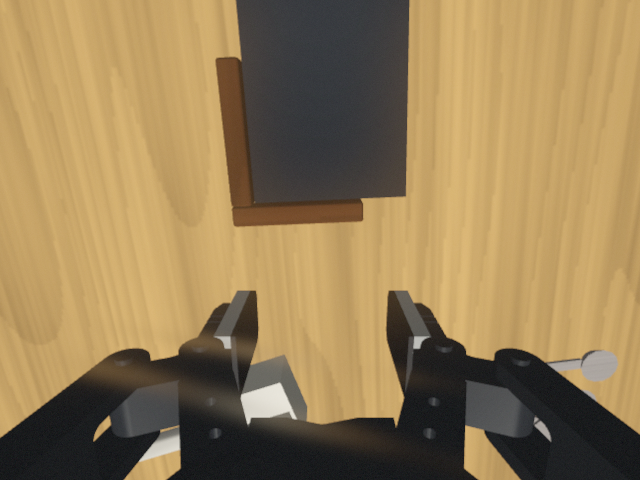

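View pics/s12.png

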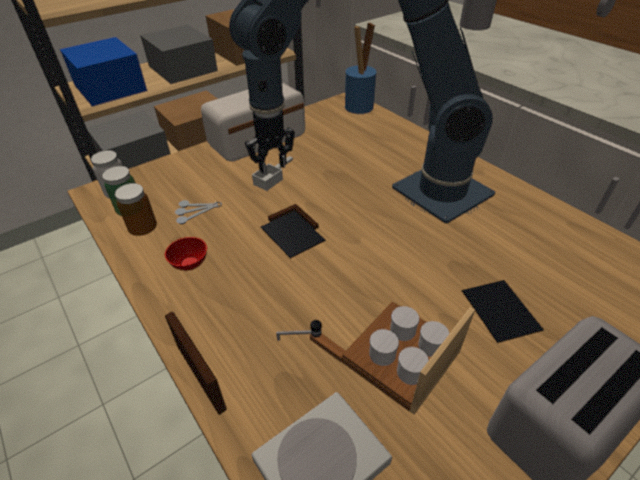

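Run:
```python
from h import *
crop(cv2.imread("pics/w12.png"),210,40,420,240,3.8,"pics/c12.png")
```

```text
(no output)
```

View pics/c12.png

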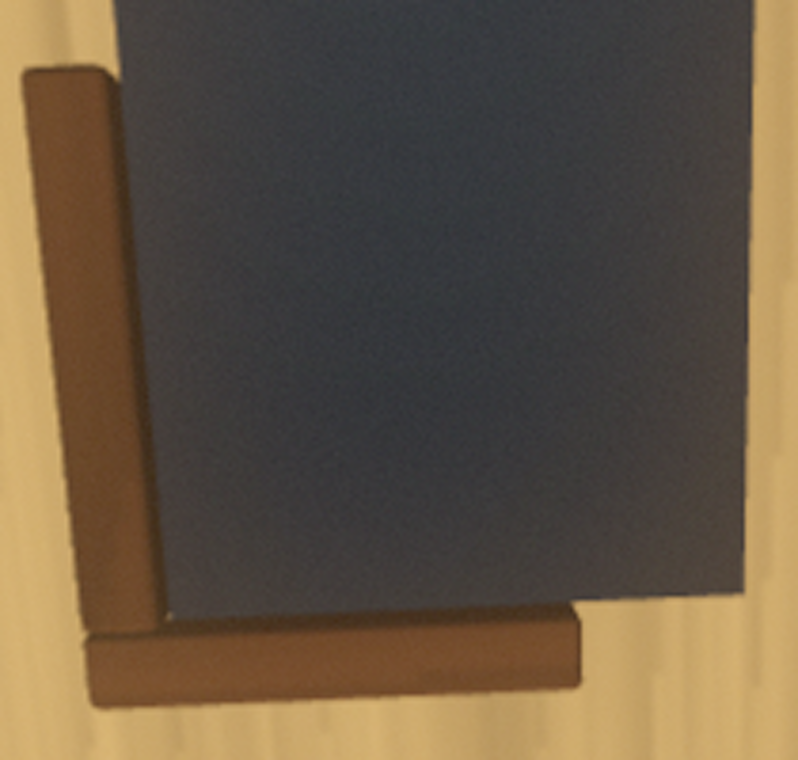

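```bash
cat > yaw.py <<'E'
from h import *
d=np.load("wend.npz");m=(d["R"],d["o"],*d["k"])
def P(x,y,z):return p2w(m,210+(x+.5)/3.8-.5,40+(y+.5)/3.8-.5,z)
def ang(a,b,z):
    v=P(*b,z)-P(*a,z);return np.degrees(np.arctan2(v[1],v[0])).round(2)
E
python3 - <<'E'
from yaw import *
print("slate front",ang((168,617),(743,593),5),"left",ang((166,600),(117,0),5)-90,"right",ang((743,593),(753,0),5)-90)
print("short",ang((95,707),(578,687),16),"long",ang((84,630),(25,75),16)-90)
print(P(168,617,5),P(743,593,5))
# edge-based line fits, full-res picture
g=cv2.cvtColor(cv2.imread("pics/w12.png"),cv2.COLOR_BGR2GRAY).astype(float)
def vline(x0,x1,ys,z):
    pts=[]
    for y in ys:
        gr=np.abs(np.diff(g[y,x0:x1]));i=gr.argmax();
        w=gr[max(0,i-2):i+3];pts.append((x0+max(0,i-2)+.5+(w*np.arange(len(w))).sum()/w.sum(),y))
    W=np.array([p2w(m,*p,z)[:2] for p in pts]);l=cv2.fitLine(W.astype(np.float32),cv2.DIST_HUBER,0,.01,.01).ravel()
    return np.degrees(np.arctan(l[1]/l[0])),l[2:]
def hline(y0,y1,xs,z):
    pts=[]
    for x in xs:
        gr=np.abs(np.diff(g[y0:y1,x]));i=gr.argmax();lo=max(0,i-2)
        w=gr[lo:i+3];pts.append((x,y0+lo+.5+(w*np.arange(len(w))).sum()/w.sum()))
    W=np.array([p2w(m,*p,z)[:2] for p in pts]);l=cv2.fitLine(W.astype(np.float32),cv2.DIST_HUBER,0,.01,.01).ravel()
    return np.degrees(np.arctan(l[1]/l[0])),l[2:]
print("right",vline(395,420,range(5,190),5));print("left top",vline(230,250,range(2,52),5))
print("long outer",vline(205,238,range(70,195),16));print("short outer",hline(215,235,range(242,358),16))
E
```

```text
slate front -1.26 left -1.8599999999999994 right -1.0999999999999943
short -1.25 long -1.4000000000000057
[ 429.32471343 -202.76858614    5.        ] [ 548.75620873 -205.39271967    5.        ]
right (np.float32(88.810326), array([ 550.15204, -143.366  ], dtype=float32))
left top (np.float32(88.83042), array([432.2809 , -78.27005], dtype=float32))
long outer (np.float32(88.81192), array([ 414.86264, -148.82083], dtype=float32))
short outer (np.float32(-1.197288), array([ 464.67526, -219.85562], dtype=float32))
```

Run:
```python
from rows import *
a=cv2.imread("pics/scene0.png");b=cv2.imread("pics/s12.png")
print("hook ang from +y",np.degrees(np.arctan2(*(p2w("scene",279,336,30)-np.array([649,202,30]))[1::-1]))%360-192.9)
for n,(x,y,w,h) in dict(bowl=(160,235,50,40),spoons=(170,195,55,30),tins=(365,300,85,85)).items():
    print(n,cv2.absdiff(a[y:y+h,x:x+w],b[y:y+h,x:x+w]).mean().round(2))
st();print(arm.close_job())
```

```text
hook ang from +y 137.44963138563705
bowl 4.92
spoons 3.64
tins 5.5
t 19.25 tcp [ 479.67 -214.3   160.56] jaw -3.4 F [-0.5   0.29 -1.44] w 51.1 j [ 0.69  0.47 -0.51  1.91  0.3   0.84 -0.05]
the job is handed in; nothing more can be done
None
```

The slate is seated in the corner stop, the hook is open, and I handed the job in at 19.25 s. The hand-in gives no verdict.

- **Order of work:** I swung the hook open first. I then pressed two spread fingers on the slate and drew it out from under the shelf. I seated its short edge, lifted and pressed again near the middle to seat the long edge, then gave it a last push toward the short batten.
- **Which slate:** I took the one under the shelf, at y of about 225 mm, because the other lies farther left at about 405 mm.
- **Fit:** In the last wrist picture the slate and the battens are parallel to within about 0.1° by fitted edges. The gaps are within the measuring error of about 1 mm: about 0.4 mm at the short batten and a slight apparent overlap, so no gap, at the long one. A tiny light spot shows right at the inner corner.
- **Pressing:** It mostly ran at 9 to 16 N. It peaked at about 25 N for a moment when I pressed again at the middle, below the 40 N cracking limit.
- **Hook:** It stands about 137° open, measured roughly from one picture.
- **Bystanders:** The bowl, spoons and tins show only small differences from the first picture. I checked the scoop only by eye, and it looks unmoved; the gripper ended well above it, touching nothing.

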